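# Feel for the swollen strongbox, lock the sound one

## Robot

A 6-joint arm with a two-finger parallel gripper is mounted at the origin on the work surface. World frame = base frame: x ahead of the robot, y to its left, z up, the work surface at z = 0. Lengths are in m, angles in rad, forces in N, time in s.
With the tool pointing down it reaches from about 0.25 to 0.725 m from the base axis. Payload 4 kg.
Tool frame: the origin (TCP) lies midway between the tips of the shut fingers; the grasp point (between the pads) lies 19 mm behind it (bot.grasp_offset is the distance from the TCP to the grasp point, in m); z points along the fingers, y is the direction in which the jaws open and shut (so a half turn about z gives the same grasp; the last joint's range is limited). The gripper opens to 85 mm and grips with 20 to 120 N. Pads are 22 mm wide; open, the fingers measure 114 mm over their backs; the gripper's body (76 mm by 85 mm) begins 54 mm behind the grasp point. The pads swing forward as they close: fully open they stand 13 mm farther back than shut.
Start: joints at [-1.184, 0.241, 0.005, 1.335, 0, 1.571], TCP at [0.189, -0.463, 0.231] pointing down, gripper open.
Joint ranges: [-2.72, 2.72], [-1.05, 1.87], [-1.09, 1.28], [-1.99, 2.15], [-1.42, 1.44], [-3.14, 3.14]. Speed limits (rad/s): [2.79, 2.79, 3.14, 3.14, 3.14, 3.14].

## Interface

Orientations are given as a unit quaternion [x, y, z, w].
In Python, from workcell import sensors, optics, bot gives the robot as it stands.
- The arm moves only by the tool apply_moves, never from a script. Its argument "plan" is one flat list of numbers, 6 for each row, row after row: the shift along the tool's x, y, z in m, then the turn, a rotation vector about the tool's x, y, z in rad. In form: [tx, ty, tz, ax, ay, az, tx, ty, tz, ax, ay, az, ...]. A call has 1 to 12 rows; each row is the pose to reach, as a shift and turn from the pose commanded when the call began, along the tool's axes at that moment; what a row does not reach only later rows make up. A row lasts 1/12 s, in which the tool goes at most 41.7 mm and 7.16 degrees, less where a joint would pass 70% of its speed; a pose out of reach is approached as far as the arm can. A call with a gripper value outside its range is refused whole. "grip" is the finger opening in m, from 0 to 0.0854, set as the call begins (left out, the last holds). The fingers move at their own pace and stop on an object; the grip force is fixed at half the most. Time passes only in rows, so rows that repeat a pose let the fingers close. It gives the time, the measured TCP pose, the force and the opening at its end, in the units of the state.
- sensors.get_obs(): the state, without advancing time (a new reading comes with each control period).
- optics.camera(name): name is "scene" or "top" or "wrist"; returns a dict with "pixels" (480x640x3 uint8, red, green, blue), "fx", "fy", "cx", "cy" (pixels), "pose" (4x4, takes a point from camera to world coordinates); the wrist camera has in their place "tool_from_camera" (4x4, takes a point from camera to tool coordinates, whose origin is the TCP and whose axes are the flange's). Camera axes: x right, y up, looking along -z (the intrinsics and any distortion apply to the point x, -y, -z); pixel columns grow to the right and rows downward; lengths in m; the calibration is good to about 2 mm. A picture is of the moment at which its call begins: read the wrist's pose just before it. There is no depth.
- bot.job_done(): hands the job in, once; it reports no verdict.
The state is a dict: "clock": time; "joint_pos": joint angles; "joint_vel": joint speeds; "tau": joint torques, N m; "eef_pos": TCP position; "tool_rot": TCP orientation; "ft_force": force on the tool from outside, world axes, zero at the start; "ft_torque": the same for the moment, N m; "grip_width": finger opening in m.
Only numpy, scipy, OpenCV 4.12 (cv2) and the standard library are available. Lean on these libraries where they do the work, as an engineer would, in place of code of your own. Each camera call takes 0.05 s, during which the arm holds its last target.

## Task

The damp has swollen the wood inside one of the two strongboxes, and that one must not be locked. Take the feeler by its orange grip and slide its blade into the gap under a box's front panel: if it jams, pull it out and try the other box. Leave the feeler lying on the sill of the box that takes the whole blade, pushed in up to the grip, then press that box's padlock shackle down until it snaps shut; the other padlock stays open, and the lantern, glass, soap dish, saucer and small box stay where they are.

Things in the scene. Friction and masses are not known exactly. Their poses are not given: they have to be found in the camera images.
- box_green: wooden strongbox, green front and lid, screwed down. Origin: on the board; x points front to back, z up. Base plank x -130..90 mm, 100 wide, 20 thick; the box stands on its rear (x -30..90, top at z 80), leaving a 100 mm open sill in front. On the lid a brass padlock body (x 12..36, y +-25, top z 123) and hasp eye (x 4..39, up to z 131).
- gap_green (a point): middle of the mouth of the gap under the green front panel, at sill level (z 20 mm), in the front face; axes as the box. Gap 44 mm wide, 10 mm high, 100 mm deep straight back (+x), the sill is its floor. If swollen wood inside blocks it, a blade stops dead about 25 mm in. By eye from outside the two gaps are hard to tell apart.
- lock_green (a joint): travel of the green box's padlock shackle, m: 0 = up and open, 0.012 = pressed fully down and locked. It springs back up if let go before about 0.007 (about 4 N to start it); beyond that the hidden pawl snaps it down and it stays.
- shackle_green (a point): top of the crown of the green box's steel shackle (9 mm round bar, level part 20 mm long along the box's y axis, 41 mm over the legs), 24 mm behind the box origin; 157 mm above the board when open. Press it straight down.
- box_blue: wooden strongbox, blue front and lid, screwed down. Origin: on the board; x points front to back, z up. Base plank x -130..90 mm, 100 wide, 20 thick; the box stands on its rear (x -30..90, top at z 80), leaving a 100 mm open sill in front. On the lid a brass padlock body (x 12..36, y +-25, top z 123) and hasp eye (x 4..39, up to z 131).
- gap_blue (a point): middle of the mouth of the gap under the blue front panel, at sill level (z 20 mm), in the front face; axes as the box. Gap 44 mm wide, 10 mm high, 100 mm deep straight back (+x), the sill is its floor. If swollen wood inside blocks it, a blade stops dead about 25 mm in. By eye from outside the two gaps are hard to tell apart.
- lock_blue (a joint): travel of the blue box's padlock shackle, m: 0 = up and open, 0.012 = pressed fully down and locked. It springs back up if let go before about 0.007 (about 4 N to start it); beyond that the hidden pawl snaps it down and it stays.
- shackle_blue (a point): top of the crown of the blue box's steel shackle (9 mm round bar, level part 20 mm long along the box's y axis, 41 mm over the legs), 24 mm behind the box origin; 157 mm above the board when open. Press it straight down.
- feeler_grip (a point): centre of the feeler's orange upright grip (60 long x 18 wide x 36 mm tall, with a black band), half-way up: 18 mm above its flat underside. Loose on the board; x points towards the blade tip. Fixed to it: a flat aluminium blade 24 wide, 4 mm thick, flush with the underside, reaching 80 mm beyond the grip's front end. About 120 g.
- feeler_tip (a point): end of the feeler's blade, 110 mm ahead of the grip's centre, 2 mm above its underside; axes as the grip.
- lantern: grey plastic lantern, 110 mm square base with a black pull-out tray, 215 mm tall; origin under its centre. Bystander.
- glass: steel drinking glass, 70 mm across, 100 mm tall; origin under its centre. Bystander.
- soapdish: green plastic soap dish, 120 x 80 x 25 mm; origin under its centre. Bystander.
- saucer: white ceramic saucer, 140 mm across, 20 mm high; origin under its centre. Bystander.
- woodbox: small light wooden box with a dark lid, 94 x 134 x 67 mm; origin under its centre. Bystander.
Not all that is in view belongs to the job. Of the things that look like the part that bears feeler_grip, take the one that is farthest to the robot's left at the start.

How it is judged:
By the outcome, as a careful person would: the job done as asked, in the order asked, and still so for the second after the job is handed in, with the robot touching nothing.
It also fails if it takes over 54 s, if anything falls off the work surface, if the arm or the gripper's body presses on something with over 40 N, if the wrist force passes 120 N, or if a joint passes its speed limit or range.

## Working session

There is one attempt and no reset: what is moved stays moved. The work goes in short steps, Python scripts to look and compute and a tool call to move; the robot and the scene stay as the last step left them, time stands still between calls to the robot, and variables do not carry over. Pictures are saved under pics/ and viewed, and the job is handed in when it is done.

Besides the shell and the picture viewer there is one more tool, called after ">>>" by a JSON object that holds its "name" and its "arguments", one argument or row to a line. apply_moves: Moves the arm, as the interface text tells. Its arguments: {"type":"object","properties":{"plan":{"type":"array","items":{"type":"number"}},"grip":{"type":"number"}},"required":["plan"]}

```bash
ls; mkdir -p pics
python3 - <<'E'
from workcell import sensors, optics, bot
import cv2,numpy as np
o=sensors.get_obs();print(o)
for n in("scene","top","wrist"):
    c=optics.camera(n);cv2.imwrite(f"pics/{n}0.png",c["pixels"][:,:,::-1])
    print(n,{k:(np.round(v,4).tolist() if k!="pixels" else 0) for k,v in c.items()})
E
```

```text
pics
{'clock': 0.0, 'joint_pos': array([-1.18399320e+00,  2.41406276e-01,  3.73944283e-03,  1.33520079e+00,
        7.49881667e-07,  1.57080715e+00]), 'joint_vel': array([-5.93240192e-04,  3.36202153e-04, -1.87137883e-04, -9.66980118e-05,
        9.34782422e-04,  6.99654217e-05]), 'tau': array([ 2.40379695e-04, -3.72320044e+01,  2.52406758e+01,  1.70105539e-02,
       -6.93180723e-06, -8.87024214e-06]), 'eef_pos': array([ 0.18837918, -0.46248074,  0.23042211]), 'tool_rot': array([ 9.81356654e-01,  1.92192727e-01, -1.98686702e-04, -1.01640810e-03]), 'ft_force': array([ 0.3387845 , -0.28823318,  1.20917919]), 'ft_torque': array([0.01461374, 0.00720299, 0.0455474 ]), 'grip_width': 0.08521186253569922}
scene {'pixels': 0, 'fx': 507.0809, 'fy': 507.0809, 'cx': 317.2842, 'cy': 234.9305, 'pose': [[0.513, -0.7484, 0.4203, 1.049], [0.8584, 0.4465, -0.2526, -0.3315], [0.0013, 0.4904, 0.8715, 1.2037], [0.0, 0.0, 0.0, 1.0]]}
top {'pixels': 0, 'fx': 582.8792, 'fy': 582.8792, 'cx': 324.9807, 'cy': 239.815, 'pose': [[0.0121, 0.9933, -0.1152, 0.3437], [-0.9999, 0.011, -0.01, -0.0529], [-0.0086, 0.1153, 0.9933, 1.7622], [0.0, 0.0, 0.0, 1.0]]}
wrist {'pixels': 0, 'fx': 411.7555, 'fy': 411.7555, 'cx': 312.0718, 'cy': 240.5318, 'tool_from_camera': [[0.0007, 0.9621, 0.2728, 0.068], [1.0, -0.0006, -0.0003, -0.0002], [-0.0001, 0.2728, -0.9621, -0.1433], [0.0, 0.0, 0.0, 1.0]]}
```

View pics/scene0.png

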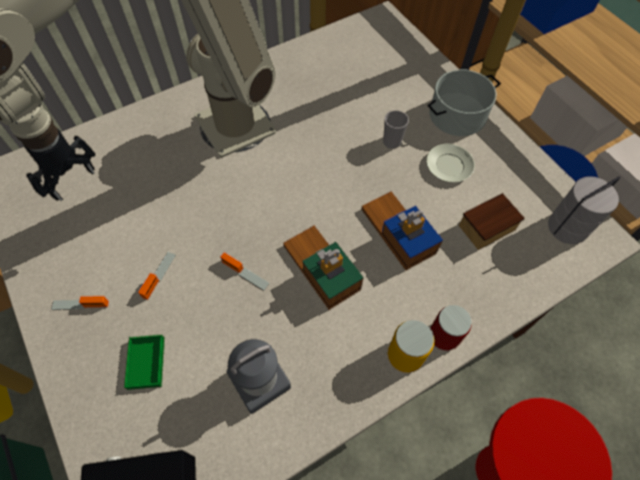

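View pics/top0.png

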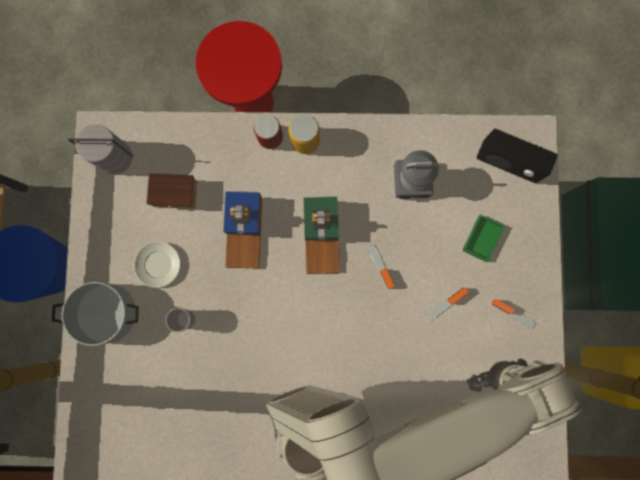

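Candidates for the feeler in the top view: (388,278), (458,297) and (503,306), each an orange grip with a blade. Left (+y) is the image's left, so I choose the one at (388,278), which is at about (230,262) in the scene view. I'll check it in a close crop and measure.

```bash
cat > h.py <<'E'
from workcell import sensors, optics, bot
import cv2,numpy as np
from scipy.spatial.transform import Rotation as R
def T(o):
    M=np.eye(4);M[:3,:3]=R.from_quat(o["tool_rot"]).as_matrix();M[:3,3]=o["eef_pos"];return M
def cam(n):
    o=sensors.get_obs();c=optics.camera(n)
    c["P"]=T(o)@c["tool_from_camera"] if n=="wrist" else np.array(c["pose"]);c["obs"]=o
    return c
def ray(c,px,z):
    u,v=px;d=c["P"][:3,:3]@np.array([(u-c["cx"])/c["fx"],-(v-c["cy"])/c["fy"],-1]);p=c["P"][:3,3]
    return p+d*(z-p[2])/d[2]
def proj(c,X):
    q=np.linalg.inv(c["P"])@np.append(X,1);return np.array([c["cx"]-c["fx"]*q[0]/q[2],c["cy"]+c["fy"]*q[1]/q[2]])
def save(c,name,box=None,s=1):
    im=c["pixels"][:,:,::-1]
    if box: x0,y0,x1,y1=box;im=im[y0:y1,x0:x1]
    cv2.imwrite("pics/"+name,cv2.resize(im,None,fx=s,fy=s,interpolation=cv2.INTER_CUBIC))
def blobs(c,lo,hi,amin=30,roi=None):
    h=cv2.cvtColor(c["pixels"],cv2.COLOR_RGB2HSV);m=cv2.inRange(h,np.array(lo),np.array(hi))
    if roi: k=np.zeros_like(m);k[roi[1]:roi[3],roi[0]:roi[2]]=255;m&=k
    cs=cv2.findContours(m,cv2.RETR_EXTERNAL,cv2.CHAIN_APPROX_NONE)[0]
    return [x for x in cs if cv2.contourArea(x)>=amin]
E
python3 - <<'E'
from h import *
c=cam("top");s=cam("scene")
save(c,"topcrop.png",(215,180,415,300),4);save(s,"scenecrop.png",(210,180,450,310),3.3)
for cc,n in((c,"top"),(s,"scene")):
  for nm,lo,hi in(("orange",(5,170,120),(16,255,255)),("green",(70,80,30),(90,255,200)),("blue",(105,120,30),(125,255,255)),("wood",(5,100,60),(17,220,200))):
    for b in blobs(cc,lo,hi,40,(150,150,560,340)):
        r=cv2.minAreaRect(b);print(n,nm,cv2.contourArea(b),np.round(r[0],1),np.round(r[1],1),round(r[2],1))
E
```

```text
top orange 81.0 [502.8 305.8] [21.1  5.1] 28.1
top orange 100.0 [457.9 295.3] [ 6.  19.8] 53.1
top orange 91.5 [387.1 278.2] [19.2  5.4] 63.4
top blue 119.5 [250.  225.5] [13. 12.] 90.0
top blue 531.5 [241.5 212. ] [38. 33.] 90.0
top wood 153.5 [502.8 306. ] [23.7  7.9] 29.7
top wood 152.5 [458.  295.3] [ 8.  22.4] 52.1
top wood 141.5 [387.2 278.2] [21.   7.9] 65.6
top wood 1051.5 [322.1 256.3] [33.6 33.2] 88.1
top wood 1044.0 [242.5 250.9] [33.2 33.3] 2.3
top wood 1376.0 [173.  190.5] [33. 46.] 90.0
scene orange 85.5 [154. 284.] [20.  8.] 90.0
scene orange 123.5 [232.1 261.1] [24.2  7.3] 37.4
scene orange 241.5 [302.3 245.3] [23.  14.1] 56.3
scene orange 212.5 [380.1 209. ] [22.  13.1] 57.5
scene green 982.5 [332.5 269.3] [47.3 38.7] 54.0
scene blue 897.0 [412.9 230.9] [48.3 36.8] 53.6
scene blue 101.0 [551.5 157. ] [14. 15.] 90.0
scene wood 43.5 [350.8 288.8] [ 3.9 20. ] 56.3
scene wood 239.0 [231.1 262.2] [25.7 11.1] 31.0
scene wood 897.5 [306.1 245.8] [32.6 37.6] 53.1
scene wood 1210.5 [493.7 215.4] [31.8 51. ] 63.4
scene wood 812.5 [383.4 209.9] [32.4 35.6] 53.1
```

View pics/topcrop.png

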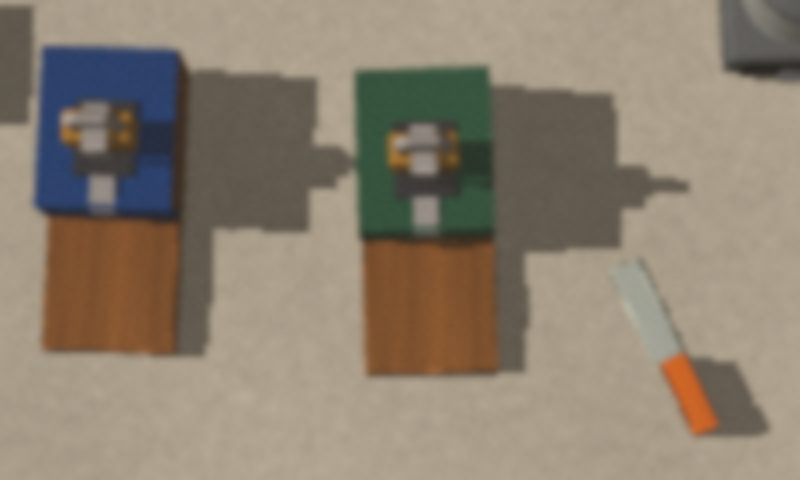

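View pics/scenecrop.png

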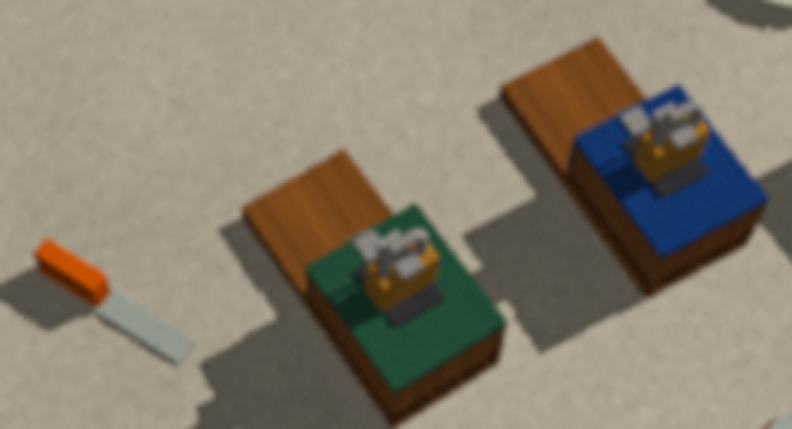

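The crops show the chosen feeler: orange grip at top (387,278), blade tip near (372,246). Both sills face the robot. Next, rough poses.

Run:
```python
from h import *
c=cam("top");s=cam("scene")
f=lambda x,y:(x/4+215,y/4+180)
g=lambda x,y:(x/3.3+210,y/3.3+180)
print("grip top",ray(c,(387.2,278.2),.036),ray(s,(231.5,261),.03))
print("tip",ray(c,f(628,262),.004),ray(s,g(183,355),.004)); print("rear",ray(c,f(705,430),.036))
for n,a in(("green",[(367,375),(497,372),(364,238),(494,238)]),("blue",[(43,349),(177,353),(48,215),(180,215)])):
    for q in a: print(n,ray(c,f(*q),.02).round(4))
print("lid", [ray(c,f(*q),.08).round(4) for q in((361,238),(494,236),(357,72),(488,68))])
print("lidb", [ray(c,f(*q),.08).round(4) for q in((37,209),(175,216),(43,47),(180,52))])
for q in((244,208),(343,151)):print("s green",ray(s,g(*q),.02).round(4))
for q in((501,90),(598,39)):print("s blue",ray(s,g(*q),.02).round(4))
o=sensors.get_obs();print(T(o).round(3))
```

```text
grip top [ 0.43168321 -0.22095616  0.036     ] [ 0.43578896 -0.22104607  0.03      ]
tip [ 0.53181262 -0.17806154  0.004     ] [ 0.53528347 -0.17742192  0.004     ]
rear [ 0.40440574 -0.23288868  0.036     ]
green [0.443  0.0178 0.02  ]
green [ 0.4464 -0.0793  0.02  ]
green [0.546  0.0217 0.02  ]
green [ 0.5471 -0.0762  0.02  ]
blue [0.4597 0.2609 0.02  ]
blue [0.4578 0.1603 0.02  ]
blue [0.5609 0.2603 0.02  ]
blue [0.562  0.1607 0.02  ]
lid [array([0.5391, 0.0213, 0.08  ]), array([ 0.5416, -0.0753,  0.08  ]), array([0.6615, 0.0262, 0.08  ]), array([ 0.6654, -0.0698,  0.08  ])]
lidb [array([0.5577, 0.2577, 0.08  ]), array([0.5537, 0.157 , 0.08  ]), array([0.6777, 0.2572, 0.08  ]), array([0.675 , 0.1563, 0.08  ])]
s green [ 0.454  -0.0771  0.02  ]
s green [0.449  0.0184 0.02  ]
s blue [0.4659 0.1622 0.02  ]
s blue [0.4652 0.2616 0.02  ]
[[ 0.926  0.377 -0.     0.189]
 [ 0.377 -0.926  0.    -0.463]
 [ 0.    -0.001 -1.     0.231]
 [ 0.     0.     0.     1.   ]]
```

>>> {"name": "apply_moves", "arguments": {
  "plan": [0.02,-0.008,0,0,0,0,0.05,-0.02,0,0,0,0,0.085,-0.034,0,0,0,0,0.12,-0.048,0,0,0,0,0.155,-0.062,0,0,0,0,0.19,-0.076,0,0,0,0,0.225,-0.09,0,0,0,0,0.26,-0.104,0,0,0,0,0.295,-0.118,0,0,0,0,0.32,-0.128,0,0,0,0,0.338,-0.135,0,0,0,0,0.338,-0.135,0,0,0,0],
  "grip": 0.0854
}}

```text
clock: 1.35
eef_pos: [0.4532, -0.208, 0.2311]
tool_rot: [0.981, 0.195, 0.001, -0.0]
ft_force: [-0.0, -0.8, -0.5]
grip_width: 0.0853
```

Run:
```python
from h import *
o=sensors.get_obs();print(o["clock"],o["joint_pos"].round(3),o["joint_vel"].round(3),T(o).round(3))
c=cam("wrist");save(c,"w1.png")
for X in((.433,-.221,.036),(.533,-.178,.004)):print(proj(c,X))
```

```text
1.35 [-4.310e-01  2.370e-01  0.000e+00  1.333e+00  1.000e-03  2.319e+00] [-0.058 -0.018 -0.026  0.015 -0.039 -0.043] [[ 0.924  0.382  0.001  0.453]
 [ 0.382 -0.924  0.001 -0.208]
 [ 0.001 -0.    -1.     0.231]
 [ 0.     0.     0.     1.   ]]
[317.30878972 236.03419949]
[315.57378588 103.3218334 ]
```

View pics/w1.png

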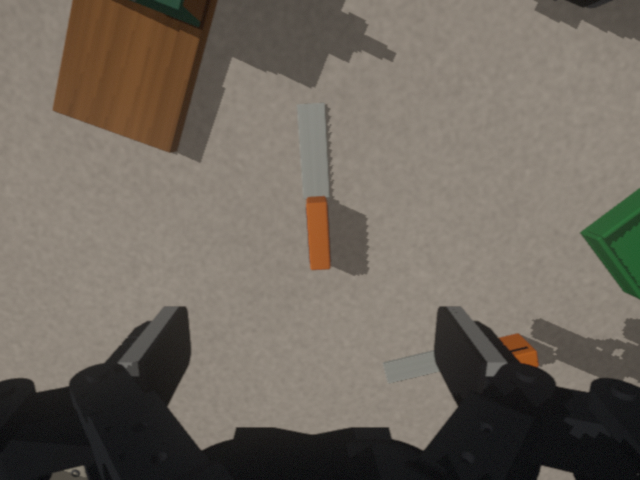

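The chosen grip at wrist (318,233) shows no black band on its top, but the one at (518,347) does. I need to examine all three before choosing.

Run:
```python
from h import *
c=cam("wrist");save(c,"w1c.png",(260,80,560,400),1.8)
s=cam("scene");save(s,"s1c.png",(40,230,290,320),3.2)
t=cam("top");save(t,"t1c.png",(360,230,560,340),4)
```

```text
(no output)
```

View pics/w1c.png

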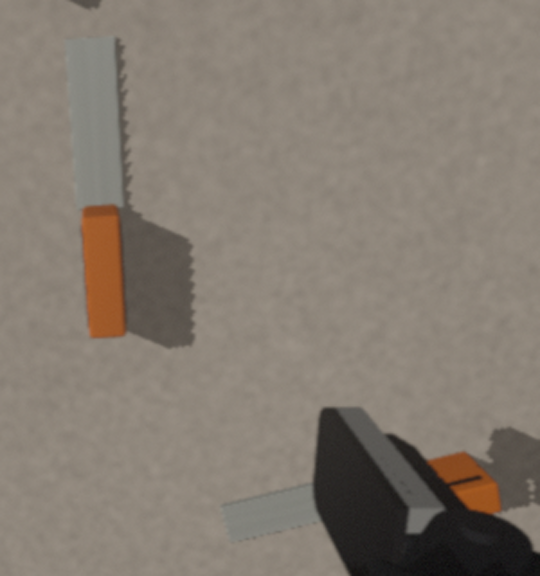

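View pics/s1c.png

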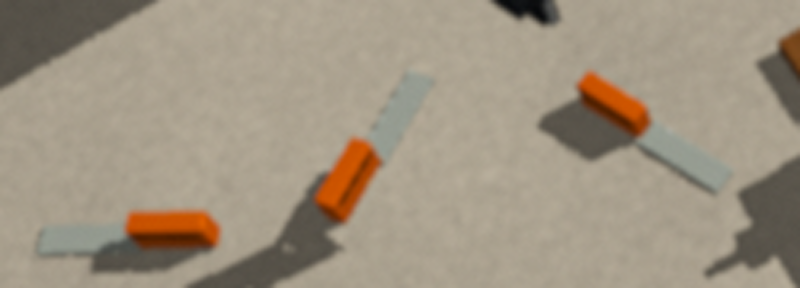

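View pics/t1c.png

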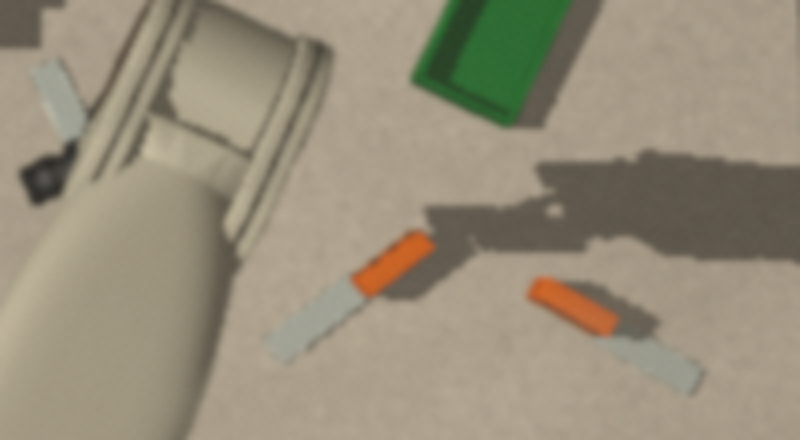

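>>> {"name": "apply_moves", "arguments": {
  "plan": [0,0,0,0,0,-0.1,0,0,0,0,0,-0.22,0,0,0,0,0,-0.34,0,0,0,0,0,-0.46,0,0,0,0,0,-0.58,0,0,0,0,0,-0.7,0,0,0,0,0,-0.82,0,0,0,0,0,-0.94,0,0,0,0,0,-1.06,0,0,0,0,0,-1.18,0,0,0,0,0,-1.3,0,0,0,0,0,-1.42]
}}

```text
clock: 2.55
eef_pos: [0.4497, -0.2118, 0.2315]
tool_rot: [0.618, 0.786, -0.0, 0.0]
ft_force: [-0.1, -0.4, 0.1]
grip_width: 0.0856
```

Run:
```python
from h import *
c=cam("wrist");save(c,"w2.png");print(c["obs"]["joint_pos"].round(3),c["obs"]["eef_pos"])
```

```text
[-0.44   0.235 -0.002  1.334 -0.     0.892] [ 0.44970296 -0.21176018  0.23148549]
```

View pics/w2.png

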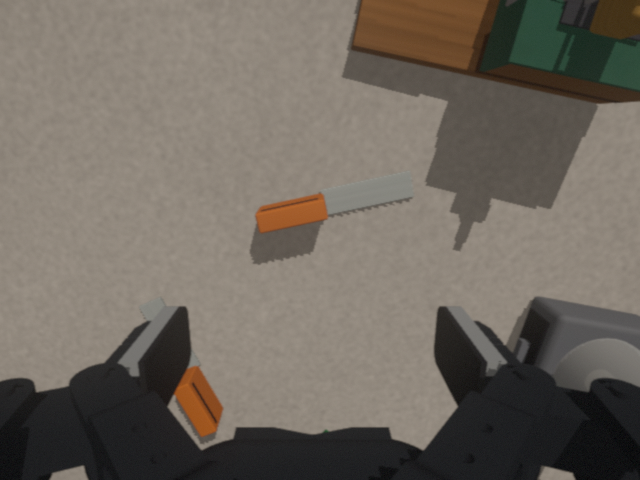

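Our grip has the dark band line along its side at (290,203), so the choice stands. Continuing the turn.

>>> {"name": "apply_moves", "arguments": {
  "plan": [0,0,0,0,0,-0.1,0,0,0,0,0,-0.22,0,0,0,0,0,-0.34,0,0,0,0,0,-0.46,0,0,0,0,0,-0.58,0,0,0,0,0,-0.7,0,0,0,0,0,-0.82,0,0,0,0,0,-0.94,0,0,0,0,0,-1.06,0,0,0,0,0,-1.18,0,0,0,0,0,-1.3,0,0,0,0,0,-1.42]
}}

```text
clock: 3.6
eef_pos: [0.4499, -0.2115, 0.2314]
tool_rot: [-0.043, 0.999, -0.0, -0.0]
ft_force: [0.5, 0.5, -0.4]
grip_width: 0.0856
```

>>> {"name": "apply_moves", "arguments": {
  "plan": [0,0,0,0,0,-0.12,0,0,0,0,0,-0.24,0,0,0,0,0,-0.31,0,0,0,0,0,-0.31,0,0,0,0,0,-0.31]
}}

```text
clock: 4.02
eef_pos: [0.4501, -0.2112, 0.2314]
tool_rot: [-0.194, 0.981, -0.0, -0.0]
ft_force: [0.6, -0.3, -0.6]
grip_width: 0.0857
```

Run:
```python
from h import *
c=cam("wrist");save(c,"w3.png");o=c["obs"];print(o["joint_pos"].round(3),o["eef_pos"],T(o).round(3))
for b in blobs(c,(5,150,80),(16,255,255),200):
    r=cv2.minAreaRect(b);print(r,[ray(c,p,.036).round(4).tolist() for p in cv2.boxPoints(r)],ray(c,r[0],.036))
```

```text
[-0.439  0.235 -0.002  1.334 -0.    -0.829] [ 0.45011985 -0.21124189  0.23140616] [[-0.925 -0.38  -0.     0.45 ]
 [-0.38   0.925 -0.    -0.211]
 [ 0.    -0.    -1.     0.231]
 [ 0.     0.     0.     1.   ]]
((428.15570068359375, 341.7131042480469), (21.638233184814453, 27.784006118774414), 39.80556869506836) [[0.5318, -0.0789, 0.036], [0.5062, -0.0736, 0.036], [0.5129, -0.0532, 0.036], [0.5389, -0.0583, 0.036]] [ 0.52234797 -0.06602714  0.036     ]
((308.0054016113281, 185.08969116210938), (72.5295639038086, 21.08208656311035), 86.56636810302734) [[0.4085, -0.2428, 0.036], [0.4012, -0.2275, 0.036], [0.4549, -0.2013, 0.036], [0.4626, -0.2173, 0.036]] [ 0.43114564 -0.22251348  0.036     ]
((79.95001220703125, 24.849994659423828), (41.42583465576172, 91.07359313964844), 71.56504821777344) [[0.3959, -0.4598, 0.036], [0.353, -0.4054, 0.036], [0.3746, -0.3896, 0.036], [0.4189, -0.4449, 0.036]] [ 0.38528877 -0.42479108  0.036     ]
```

View pics/w3.png

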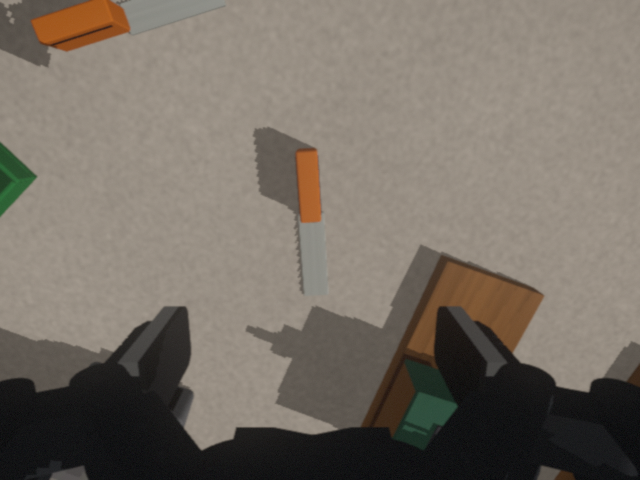

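Run:
```python
from h import *
c=cam("wrist");img=c["pixels"]
print("tip w3",ray(c,(314.5,293),.004),"rear",ray(c,(306.5,149.5),.036),"front",ray(c,(311.5,221.5),.036))
# w1
c1=dict(c);c1["P"]=None
M=np.eye(4);M[:3,:3]=np.array([[.924,.382,.001],[.382,-.924,.001],[.001,0,-1]]);M[:3,3]=[.4532,-.208,.2311]
c1["P"]=M@c["tool_from_camera"]
im=cv2.imread("pics/w1.png")[:,:,::-1];c1["pixels"]=np.ascontiguousarray(im)
for b in blobs(c1,(5,150,80),(16,255,255),400,(280,150,350,290)):
    r=cv2.minAreaRect(b);print(r,ray(c1,r[0],.036),[ray(c1,p,.036).round(4).tolist() for p in cv2.boxPoints(r)])
print("tip w1",ray(c1,(312.5,103.5),.004),"rear",ray(c1,(320,268),.036),"front",ray(c1,(316,198),.036))
```

```text
tip w3 [ 0.53016932 -0.17542245  0.004     ] rear [ 0.40522845 -0.23440564  0.036     ] front [ 0.45861379 -0.20803373  0.036     ]
((317.9000244140625, 232.69998168945312), (71.6117935180664, 20.135616302490234), 86.8201675415039) [ 0.43817286 -0.21965744  0.036     ] [[0.4622, -0.1988, 0.036], [0.4694, -0.2138, 0.036], [0.413, -0.2415, 0.036], [0.4054, -0.2258, 0.036]]
tip w1 [ 0.53411574 -0.17493249  0.004     ] rear [ 0.40960511 -0.23359987  0.036     ] front [ 0.46500501 -0.20671341  0.036     ]
```

>>> {"name": "apply_moves", "arguments": {
  "plan": [0.005,-0.001,0.02,0,0,-0.02,0.012,-0.002,0.05,0,0,-0.047,0.0186,-0.003,0.085,0,0,-0.047,0.0186,-0.003,0.12,0,0,-0.047,0.0186,-0.003,0.155,0,0,-0.047,0.0186,-0.003,0.185,0,0,-0.047,0.0186,-0.003,0.205,0,0,-0.047,0.0186,-0.003,0.216,0,0,-0.047,0.0186,-0.003,0.223,0,0,-0.047,0.0186,-0.003,0.223,0,0,-0.047]
}}

```text
clock: 4.95
eef_pos: [0.4336, -0.22, 0.0069]
tool_rot: [-0.219, 0.976, 0.001, -0.001]
ft_force: [-0.0, -0.3, 0.4]
grip_width: 0.0851
```

Run:
```python
from h import *
c=cam("wrist");save(c,"w4.png");o=c["obs"];print(o["eef_pos"],o["ft_force"])
```

```text
[ 0.43362224 -0.22003925  0.00691259] [-0.01071691 -0.25947693  0.43703459]
```

View pics/w4.png

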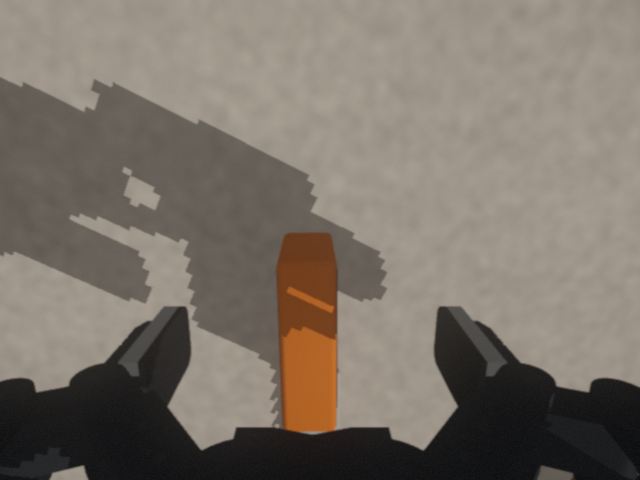

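The grip at (308,330) is centred and parallel between the jaws. Closing now.

>>> {"name": "apply_moves", "arguments": {
  "plan": [0,0,0,0,0,0,0,0,0,0,0,0,0,0,0,0,0,0,0,0,0,0,0,0,0,0,0,0,0,0,0,0,0,0,0,0,0,0,0,0,0,0,0,0,0,0,0,0],
  "grip": 0.0
}}

```text
clock: 5.67
eef_pos: [0.4352, -0.2207, 0.009]
tool_rot: [-0.219, 0.976, -0.0, 0.0]
ft_force: [-0.7, 0.5, 6.1]
grip_width: 0.0173
```

>>> {"name": "apply_moves", "arguments": {
  "plan": [0,0,-0.01,0,0,0,0,0,-0.03,0,0,0,0,0,-0.06,0,0,0,0,0,-0.1,0,0,0,0,0,-0.13,0,0,0,0,0,-0.15,0,0,0,0,0,-0.15,0,0,0]
}}

```text
clock: 6.25
eef_pos: [0.4374, -0.2218, 0.1636]
tool_rot: [-0.219, 0.976, -0.003, 0.004]
ft_force: [0.5, -0.4, -1.4]
grip_width: 0.0169
```

Run:
```python
from h import *
c=cam("wrist");save(c,"w5.png");o=c["obs"];print(o["eef_pos"],T(o).round(4),o["joint_pos"].round(2))
s=cam("scene");save(s,"s5.png",(200,150,460,320),3)
t=cam("top");save(t,"t5.png",(215,180,415,300),4)
```

```text
[ 0.43736683 -0.22179406  0.16355145] [[-0.9038 -0.4279  0.0082  0.4374]
 [-0.4279  0.9038 -0.0041 -0.2218]
 [-0.0056 -0.0072 -1.      0.1636]
 [ 0.      0.      0.      1.    ]] [-0.47  0.26 -0.16  1.15  0.   -0.91]
```

View pics/w5.png

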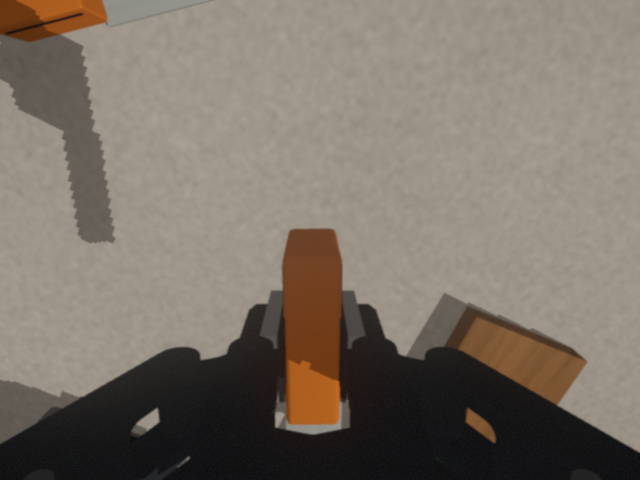

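View pics/s5.png

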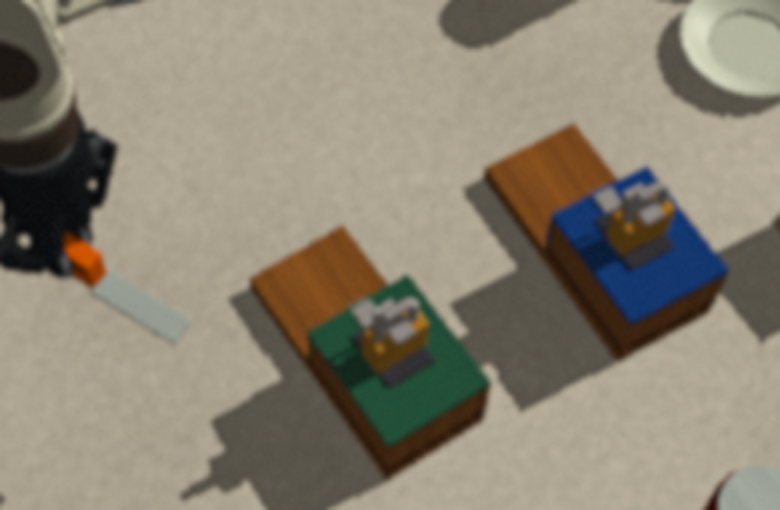

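View pics/t5.png

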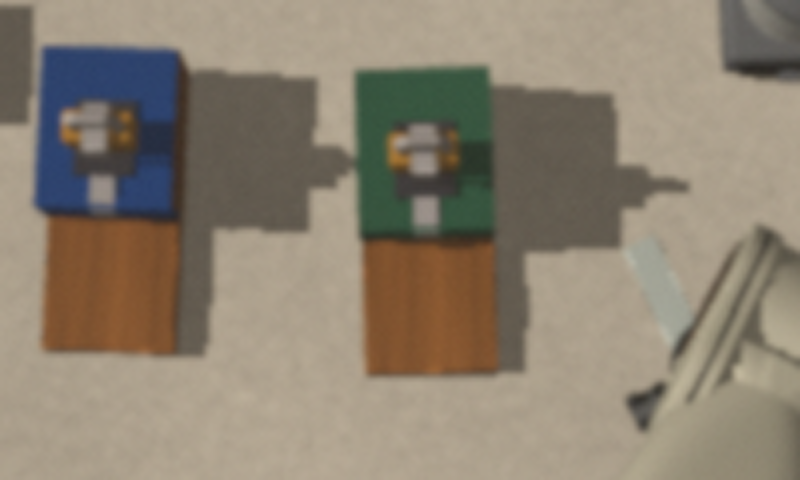

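The feeler is held: grip at wrist (312,330), blade visible in the scene crop with its tip near (183,335). I'll measure the tip in the tool frame from two views.

Run:
```python
from h import *
o=sensors.get_obs();print(o["joint_vel"].round(4),T(o).round(4))
t=cam("top");s=cam("scene")
def line(c,px):
    d=c["P"][:3,:3]@np.array([(px[0]-c["cx"])/c["fx"],-(px[1]-c["cy"])/c["fy"],-1]);return c["P"][:3,3],d/np.linalg.norm(d)
def tri(a,b):
    A=0;B=0
    for p,d in(a,b):
        Q=np.eye(3)-np.outer(d,d);A=A+Q;B=B+Q@p
    X=np.linalg.solve(A,B);return X,[np.linalg.norm((np.eye(3)-np.outer(d,d))@(X-p)) for p,d in(a,b)]
X,e=tri(line(t,(215+641.5/4,180+242/4)),line(s,(200+181/3,150+332/3)))
print("tip",X,e,"tool",np.linalg.inv(T(o))@np.append(X,1))
for z in(.155,.158):print(ray(t,(215+641.5/4,180+242/4),z),ray(s,(200+181/3,150+332/3),z))
```

```text
[ 0.0011  0.0223 -0.0239 -0.0033  0.0002 -0.0009] [[-9.038e-01 -4.279e-01 -1.300e-03  4.340e-01]
 [-4.279e-01  9.038e-01  6.000e-04 -2.201e-01]
 [ 9.000e-04  1.100e-03 -1.000e+00  1.577e-01]
 [ 0.000e+00  0.000e+00  0.000e+00  1.000e+00]]
tip [ 0.530903   -0.17575665  0.14892987] [np.float64(0.0014284320326750455), np.float64(0.001428432032675011)] tool [-0.10657636 -0.0014083   0.00866687  1.        ]
[ 0.52970749 -0.17663094  0.155     ] [ 0.53440235 -0.17532933  0.155     ]
[ 0.52936031 -0.17640007  0.158     ] [ 0.53587456 -0.17577605  0.158     ]
```

>>> {"name": "apply_moves", "arguments": {
  "plan": [-0.005,0.012,0,0,0,0.04,-0.014,0.036,0,0,0,0.1,-0.025,0.066,0,0,0,0.17,-0.037,0.096,0.01,0,0,0.25,-0.049,0.126,0.02,0,0,0.32,-0.059,0.152,0.03,0,0,0.38,-0.066,0.17,0.042,0,0,0.398,-0.0686,0.1777,0.052,0,0,0.398,-0.0686,0.1777,0.058,0,0,0.398,-0.0686,0.1777,0.058,0,0,0.398,-0.0686,0.1777,0.058,0,0,0.398]
}}

```text
clock: 7.42
eef_pos: [0.42, -0.0309, 0.0996]
tool_rot: [-0.022, 1.0, -0.0, -0.001]
ft_force: [0.2, -0.6, -0.8]
grip_width: 0.0175
```

Run:
```python
from h import *
c=cam("wrist");save(c,"w6.png");o=c["obs"];print(o["clock"],o["eef_pos"],T(o).round(4),o["joint_pos"].round(2))
s=cam("scene");save(s,"s6.png",(200,150,460,320),3)
t=cam("top");save(t,"t6.png",(215,180,415,300),4)
```

```text
7.4167 [ 0.42002973 -0.03092522  0.09955241] [[-9.99e-01 -4.38e-02 -2.20e-03  4.20e-01]
 [-4.38e-02  9.99e-01 -2.00e-04 -3.09e-02]
 [ 2.20e-03 -1.00e-04 -1.00e+00  9.96e-02]
 [ 0.00e+00  0.00e+00  0.00e+00  1.00e+00]] [-0.07  0.2  -0.42  0.96 -0.   -0.12]
```

View pics/w6.png

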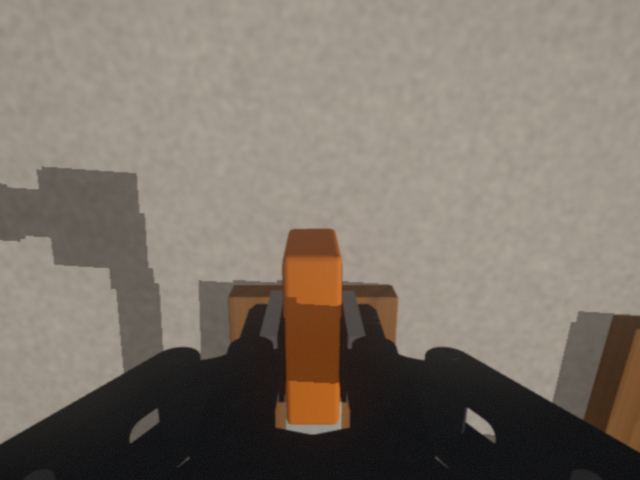

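View pics/s6.png

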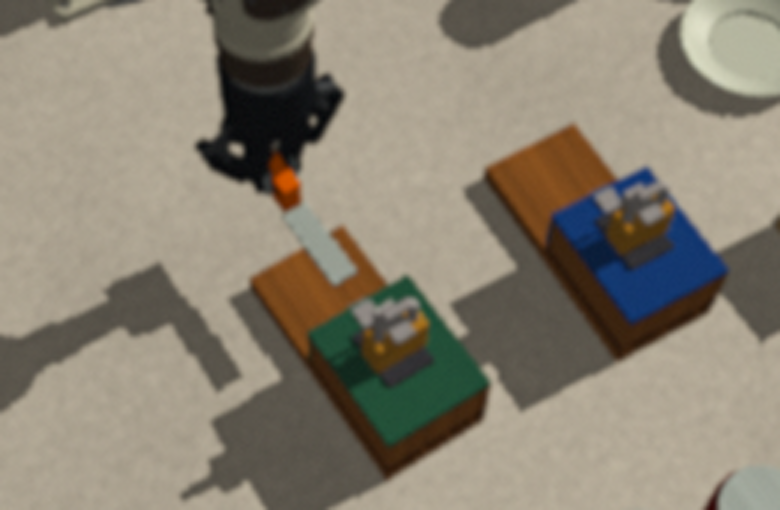

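View pics/t6.png

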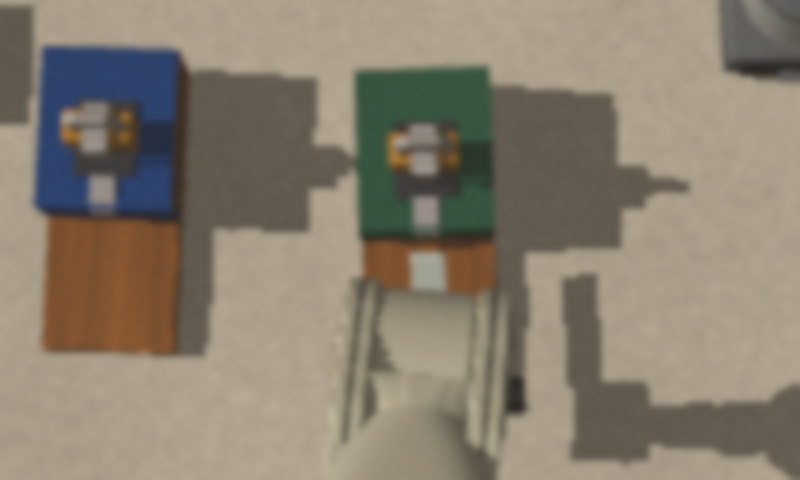

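>>> {"name": "apply_moves", "arguments": {
  "plan": [0,0.0005,0.01,0,0,0,0,0.0005,0.03,0,0,0,0,0.0005,0.045,0,0,0,0,0.0005,0.056,0,0,0,0,0.0005,0.062,0,0,0,0,0.0005,0.066,0,0,0,0,0.0005,0.066,0,0,0,0,0.0005,0.066,0,0,0]
}}

```text
clock: 8.23
eef_pos: [0.4212, -0.0303, 0.0348]
tool_rot: [-0.022, 1.0, -0.0, 0.0]
ft_force: [-0.8, 0.7, -1.5]
grip_width: 0.017
```

Run:
```python
from h import *
c=cam("wrist");save(c,"w7.png");o=c["obs"];print(o["clock"],o["eef_pos"],o["ft_force"],o["ft_torque"],T(o).round(4))
s=cam("scene");save(s,"s7.png",(260,190,380,280),6)
t=cam("top");save(t,"t7.png",(290,190,360,260),8)
```

```text
8.2333 [ 0.42119601 -0.03025795  0.03479648] [-0.79790091  0.67851903 -1.53913221] [ 0.00096128 -0.0025812   0.03006288] [[-9.990e-01 -4.370e-02  9.000e-04  4.212e-01]
 [-4.370e-02  9.990e-01 -1.000e-04 -3.030e-02]
 [-9.000e-04 -1.000e-04 -1.000e+00  3.480e-02]
 [ 0.000e+00  0.000e+00  0.000e+00  1.000e+00]]
```

View pics/w7.png

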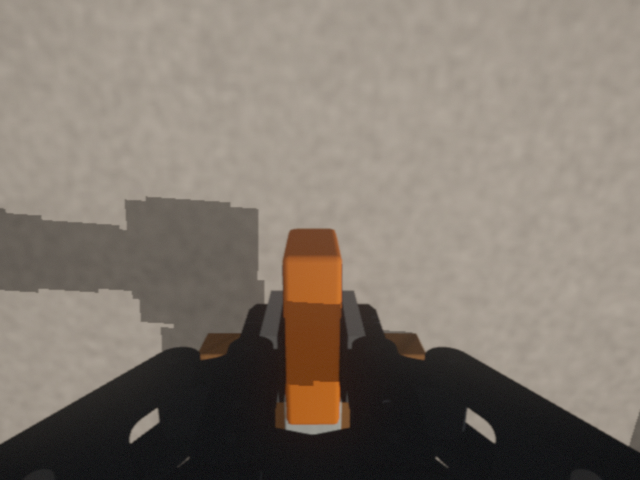

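View pics/s7.png

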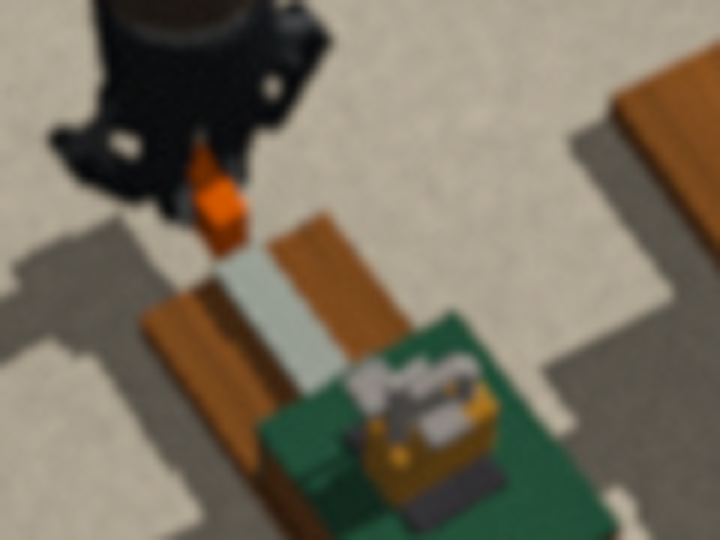

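View pics/t7.png

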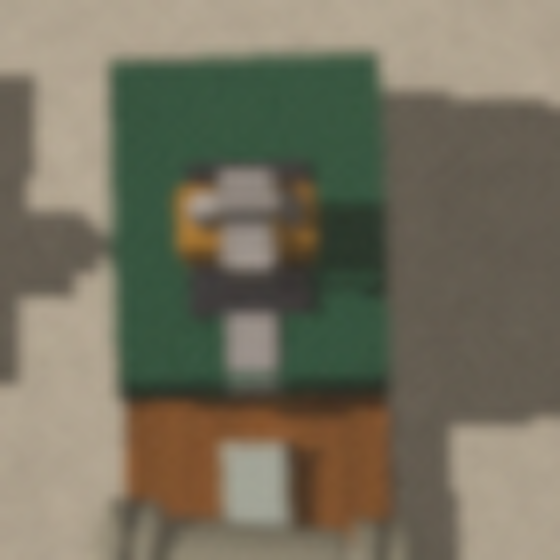

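>>> {"name": "apply_moves", "arguments": {
  "plan": [0,0,0.0005,0,0,0,0,0,0.001,0,0,0,-0.005,0,0.0015,0,0,0,-0.01,0,0.0015,0,0,0,-0.015,0,0.0015,0,0,0,-0.02,0,0.0015,0,0,0,-0.025,0,0.0015,0,0,0,-0.03,0,0.0015,0,0,0,-0.034,0,0.0015,0,0,0,-0.034,0,0.0015,0,0,0]
}}

```text
clock: 9.22
eef_pos: [0.4559, -0.0285, 0.0329]
tool_rot: [-0.022, 1.0, -0.0, 0.001]
ft_force: [-0.3, 0.2, -2.2]
grip_width: 0.017
```

>>> {"name": "apply_moves", "arguments": {
  "plan": [-0.004,0,0,0,0,0,-0.008,0,0,0,0,0,-0.012,0,0,0,0,0,-0.012,0,0,0,0,0]
}}

```text
clock: 9.55
eef_pos: [0.4644, -0.028, 0.0321]
tool_rot: [-0.022, 1.0, -0.0, -0.003]
ft_force: [-2.6, -0.2, -1.9]
grip_width: 0.0169
```

Run:
```python
from h import *
o=sensors.get_obs();print(o["clock"],o["eef_pos"],o["ft_force"],o["ft_torque"])
s=cam("scene");save(s,"s8.png",(260,190,380,280),6)
```

```text
9.55 [ 0.46438049 -0.02798817  0.03205883] [-2.61143751 -0.19298821 -1.86053866] [-0.07549471  0.84846895 -0.00674176]
```

View pics/s8.png

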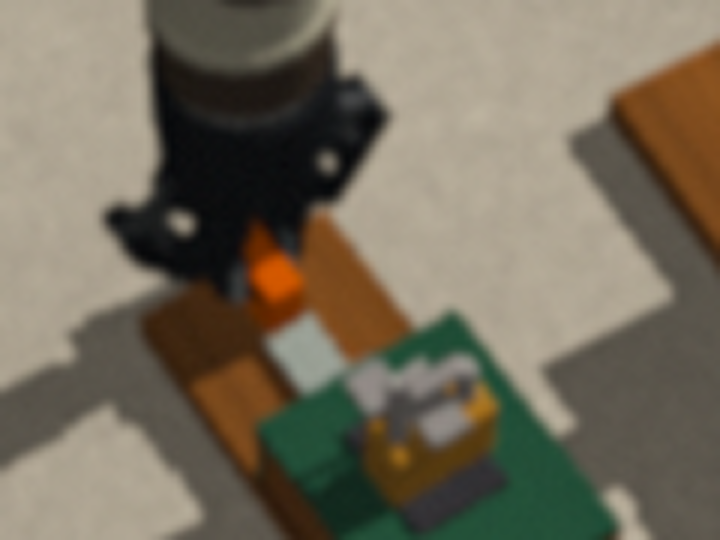

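>>> {"name": "apply_moves", "arguments": {
  "plan": [-0.002,0,0,0,0,0,-0.004,0,0,0,0,0,-0.006,0,0,0,0,0,-0.006,0,0,0,0,0]
}}

```text
clock: 9.93
eef_pos: [0.4648, -0.0276, 0.0309]
tool_rot: [-0.022, 1.0, 0.0, -0.008]
ft_force: [-12.3, -0.3, 1.1]
grip_width: 0.0166
```

Run:
```python
from h import *
o=sensors.get_obs();print(o["clock"],o["eef_pos"],o["ft_force"],o["ft_torque"])
w=cam("wrist");save(w,"w9.png")
```

```text
9.9333 [ 0.46484193 -0.02760003  0.03085388] [-12.30387103  -0.30440758   1.07290494] [-0.13934899  2.74308985 -0.00751661]
```

View pics/w9.png

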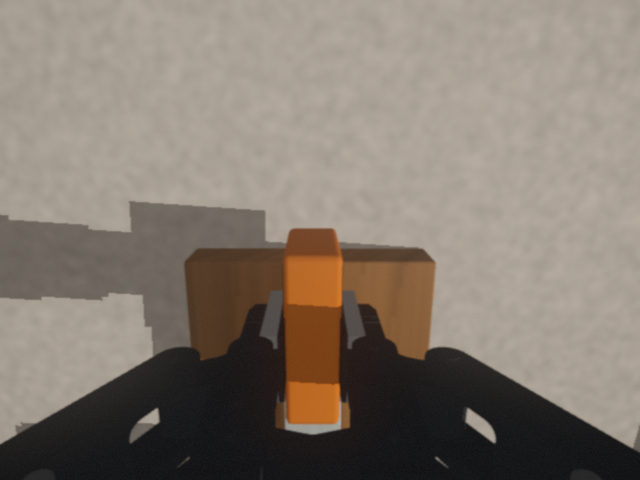

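Run:
```python
from h import *
w=cam("wrist")
for p in((187,262),(433,262),(187,249),(433,249)):print(ray(w,p,.02).round(4), ray(w,p,0).round(4))
```

```text
[ 0.4493 -0.0779  0.02  ] [ 0.456 -0.084  0.   ]
[0.4449 0.0192 0.02  ] [0.4511 0.0256 0.    ]
[ 0.4439 -0.0777  0.02  ] [ 0.4499 -0.0838  0.    ]
[0.4396 0.0185 0.02  ] [0.4451 0.0249 0.    ]
```

The sill front edge is at x≈0.447, so the face is at 0.547. The blade tip at about 0.573 stops dead 26 mm in with 12 N, so green is jammed. I'll withdraw and go to blue.

>>> {"name": "apply_moves", "arguments": {
  "plan": [0.008,0,0,0,0,0,0.02,0,0,0,0,0,0.035,0,0,0,0,0,0.05,0,0,0,0,0,0.06,0,0,0,0,0,0.06,0,-0.01,0,0,0,0.06,0,-0.03,0,0,0,0.06,0,-0.055,0,0,0,0.06,0,-0.068,0,0,0,0.06,0,-0.068,0,0,0,0.06,0,-0.068,0,0,0]
}}

```text
clock: 10.95
eef_pos: [0.4141, -0.0304, 0.1016]
tool_rot: [-0.022, 1.0, -0.0, 0.002]
ft_force: [-0.7, 0.1, -1.3]
grip_width: 0.0169
```

Run:
```python
from h import *
o=sensors.get_obs();M=T(o);print(o["clock"],M.round(4),o["ft_force"])
a=np.deg2rad(180-.7);G=np.eye(4);G[:2,:2]=[[np.cos(a),np.sin(a)],[np.sin(a),-np.cos(a)]];G[2,2]=-1;G[:3,3]=[.434,.2117,.1]
D=np.linalg.inv(M)@G;print(D[:3,3],R.from_matrix(D[:3,:3]).as_rotvec())
```

```text
10.95 [[-9.990e-01 -4.420e-02  3.800e-03  4.141e-01]
 [-4.420e-02  9.990e-01 -2.000e-04 -3.040e-02]
 [-3.800e-03 -3.000e-04 -1.000e+00  1.016e-01]
 [ 0.000e+00  0.000e+00  0.000e+00  1.000e+00]] [-0.74128735  0.06107394 -1.26898587]
[-0.03061461  0.24101411  0.00160933] [-0.00022899  0.00380469  0.05641887]
```

>>> {"name": "apply_moves", "arguments": {
  "plan": [-0.002,0.012,0,0,0,0.004,-0.005,0.036,0,0,0,0.012,-0.009,0.066,0,0,0,0.02,-0.013,0.1,0,0,0,0.028,-0.017,0.135,0,0,0,0.036,-0.022,0.17,0,0,0,0.044,-0.026,0.2,0,0,0,0.05,-0.029,0.225,0,0,0,0.056,-0.031,0.237,0,0,0,0.056,-0.031,0.241,0,0,0,0.056,-0.031,0.241,0,0,0,0.056,-0.031,0.241,0,0,0,0.056]
}}

```text
clock: 11.95
eef_pos: [0.4322, 0.2106, 0.0999]
tool_rot: [0.006, 1.0, -0.001, -0.001]
ft_force: [-0.2, 0.1, -1.3]
grip_width: 0.0171
```

Run:
```python
from h import *
c=cam("wrist");save(c,"w10.png");o=c["obs"];print(o["clock"],T(o).round(4))
t=cam("top");save(t,"t10.png",(210,185,280,275),6)
s=cam("scene");save(s,"s10.png",(340,140,460,230),6)
```

```text
11.95 [[-0.9999  0.0123 -0.0018  0.4322]
 [ 0.0123  0.9999 -0.0016  0.2106]
 [ 0.0018 -0.0016 -1.      0.0999]
 [ 0.      0.      0.      1.    ]]
```

View pics/w10.png

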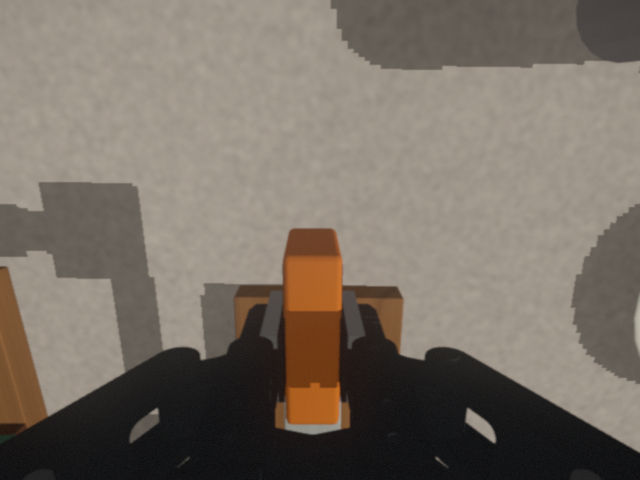

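View pics/t10.png

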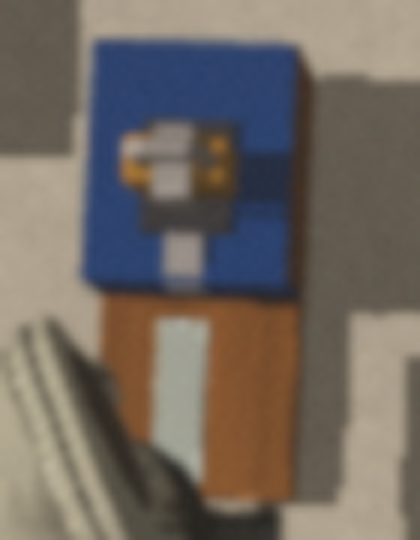

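View pics/s10.png

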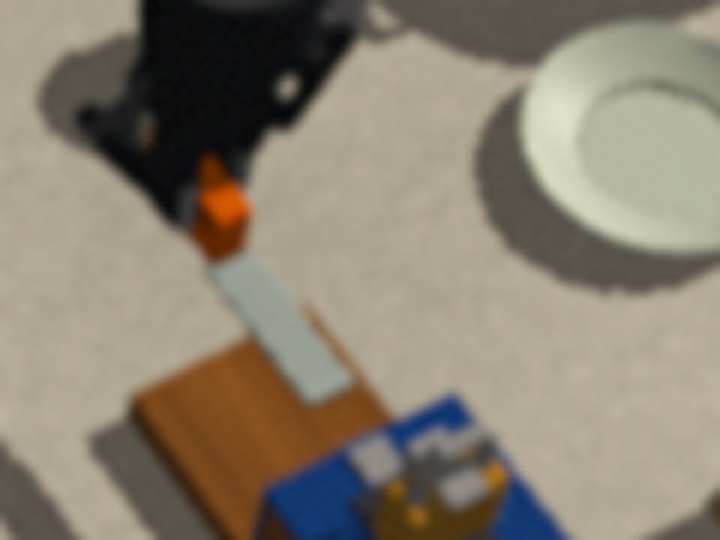

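Run:
```python
from h import *
w=cam("wrist");save(w,"w11.png",(210,270,430,350),3.6)
L=ray(w,(236,298),.02);Rr=ray(w,(402,299),.02);print(L,Rr,(L+Rr)/2)
```

```text
[0.46059977 0.16494844 0.02      ] [0.46246548 0.26261411 0.02      ] [0.46153262 0.21378127 0.02      ]
```

View pics/w11.png

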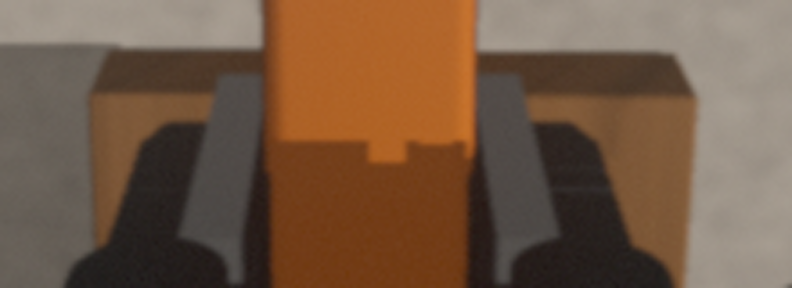

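>>> {"name": "apply_moves", "arguments": {
  "plan": [0,0.0025,0.01,0,0,0.005,0,0.0025,0.03,0,0,0.005,0,0.0025,0.045,0,0,0.005,0,0.0025,0.056,0,0,0.005,0,0.0025,0.062,0,0,0.005,0,0.0025,0.0665,0,0,0.005,0,0.0025,0.0665,0,0,0.005,0,0.0025,0.0665,0,0,0.005]
}}

```text
clock: 12.82
eef_pos: [0.4332, 0.2143, 0.0344]
tool_rot: [0.009, 1.0, 0.0, 0.0]
ft_force: [-0.1, -0.5, -0.4]
grip_width: 0.0173
```

Run:
```python
from h import *
t=cam("top");save(t,"t12.png",(210,185,280,275),6)
s=cam("scene");save(s,"s12.png",(340,140,460,230),6)
o=sensors.get_obs();print(o["clock"],T(o).round(4),o["ft_force"])
```

```text
12.9167 [[-9.999e-01  1.690e-02  1.400e-03  4.337e-01]
 [ 1.690e-02  9.999e-01  7.000e-04  2.146e-01]
 [-1.400e-03  7.000e-04 -1.000e+00  3.500e-02]
 [ 0.000e+00  0.000e+00  0.000e+00  1.000e+00]] [-0.07773063  0.92506762 -0.12781715]
```

View pics/t12.png

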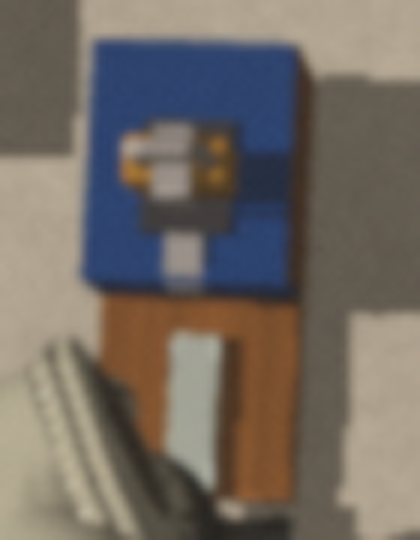

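View pics/s12.png

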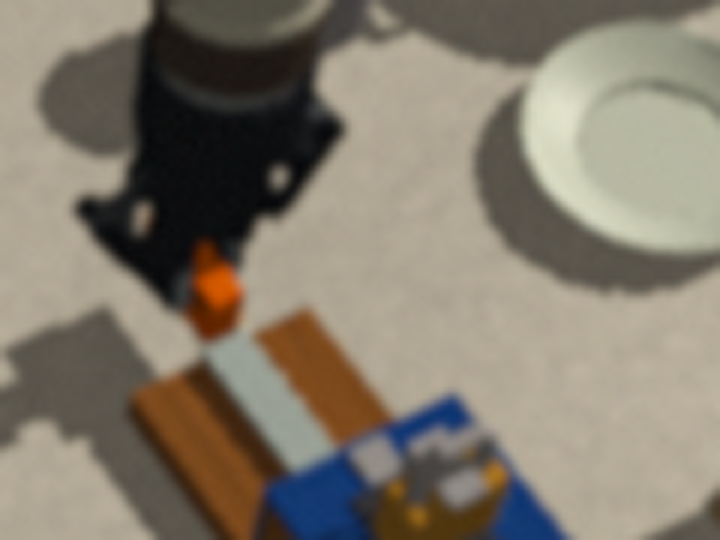

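>>> {"name": "apply_moves", "arguments": {
  "plan": [0,-0.0015,0.001,0,0,0,-0.002,-0.0015,0.002,0,0,0,-0.008,-0.0015,0.002,0,0,0,-0.014,-0.0015,0.002,0,0,0,-0.02,-0.0015,0.002,0,0,0,-0.026,-0.0015,0.002,0,0,0,-0.032,-0.0015,0.002,0,0,0,-0.036,-0.0015,0.002,0,0,0,-0.036,-0.0015,0.002,0,0,0]
}}

```text
clock: 13.67
eef_pos: [0.4703, 0.2123, 0.0323]
tool_rot: [0.009, 1.0, 0.0, 0.0]
ft_force: [-0.4, 0.3, -0.3]
grip_width: 0.017
```

>>> {"name": "apply_moves", "arguments": {
  "plan": [-0.004,0,0,0,0,0,-0.008,0,0,0,0,0,-0.012,0,0,0,0,0,-0.016,0,0,0,0,0,-0.02,0,0,0,0,0,-0.02,0,0,0,0,0]
}}

```text
clock: 14.17
eef_pos: [0.4901, 0.212, 0.0324]
tool_rot: [0.009, 1.0, 0.0, 0.001]
ft_force: [0.6, -0.3, -0.6]
grip_width: 0.0174
```

Run:
```python
from h import *
o=sensors.get_obs();print(o["clock"],T(o).round(4),o["ft_force"],o["ft_torque"])
t=cam("top");save(t,"t13.png",(210,185,280,275),6)
```

```text
14.1667 [[-9.999e-01  1.720e-02  1.200e-03  4.901e-01]
 [ 1.720e-02  9.999e-01  4.000e-04  2.120e-01]
 [-1.100e-03  4.000e-04 -1.000e+00  3.240e-02]
 [ 0.000e+00  0.000e+00  0.000e+00  1.000e+00]] [ 0.64624704 -0.344872   -0.56880992] [-0.00288811  0.1021049   0.01183208]
```

View pics/t13.png

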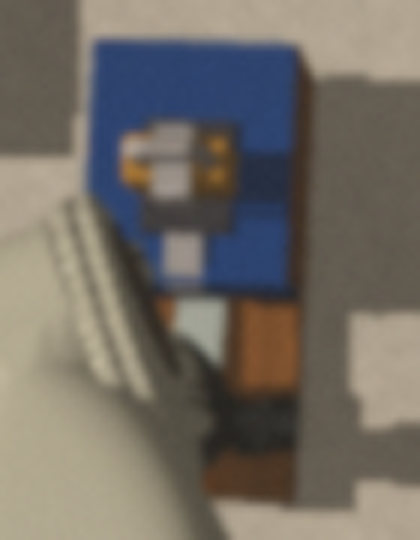

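>>> {"name": "apply_moves", "arguments": {
  "plan": [-0.004,0,0,0,0,0,-0.009,0,0,0,0,0,-0.014,0,0,0,0,0,-0.019,0,0,0,0,0,-0.024,0,0,0,0,0,-0.029,0,0,0,0,0,-0.033,0,0,0,0,0,-0.036,0,0,0,0,0,-0.038,0,0,0,0,0,-0.038,0,0,0,0,0]
}}

```text
clock: 15.05
eef_pos: [0.5274, 0.2112, 0.0323]
tool_rot: [0.009, 1.0, 0.0, 0.0]
ft_force: [0.0, -0.0, -0.7]
grip_width: 0.0171
```

>>> {"name": "apply_moves", "arguments": {
  "plan": [-0.001,0,0.0005,0,0,0,-0.002,0,0.001,0,0,0,-0.003,0,0.0015,0,0,0,-0.004,0,0.0015,0,0,0,-0.004,0,0.0015,0,0,0]
}}

```text
clock: 15.47
eef_pos: [0.5311, 0.2112, 0.0308]
tool_rot: [0.008, 1.0, 0.0, 0.0]
ft_force: [0.6, -0.2, -0.8]
grip_width: 0.0169
```

Run:
```python
from h import *
o=sensors.get_obs();print(o["clock"],T(o).round(4),o["ft_force"],o["ft_torque"])
t=cam("wrist");save(t,"w14.png")
s=cam("scene");save(s,"s14.png",(340,140,460,230),6)
```

```text
15.4667 [[-9.999e-01  1.680e-02  1.000e-04  5.311e-01]
 [ 1.680e-02  9.999e-01  0.000e+00  2.112e-01]
 [-1.000e-04  0.000e+00 -1.000e+00  3.080e-02]
 [ 0.000e+00  0.000e+00  0.000e+00  1.000e+00]] [ 0.6224571  -0.15906394 -0.82477064] [ 0.02674542 -0.00352192 -0.03867522]
```

View pics/w14.png

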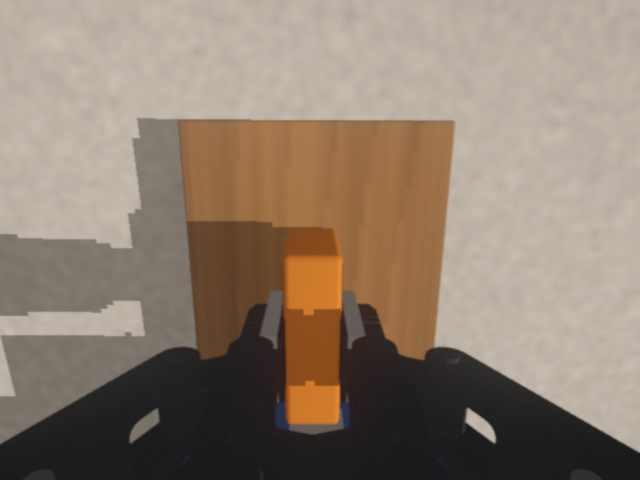

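View pics/s14.png

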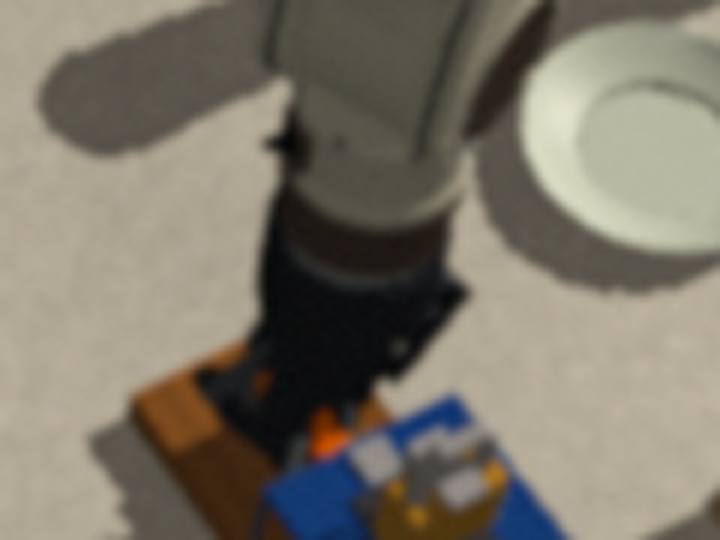

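>>> {"name": "apply_moves", "arguments": {
  "plan": [-0.001,0,0,0,0,0,-0.002,0,0,0,0,0,-0.003,0,0,0,0,0,-0.003,0,0,0,0,0,-0.003,0,0,0,0,0]
}}

```text
clock: 15.98
eef_pos: [0.5321, 0.211, 0.0305]
tool_rot: [0.008, 1.0, -0.0, -0.002]
ft_force: [-4.5, 0.1, 0.6]
grip_width: 0.0167
```

>>> {"name": "apply_moves", "arguments": {
  "plan": [-0.001,0,0,0,0,0,-0.002,0,0,0,0,0,-0.003,0,0,0,0,0,-0.003,0,0,0,0,0,-0.003,0,0,0,0,0]
}}

```text
clock: 16.4
eef_pos: [0.5321, 0.2109, 0.0301]
tool_rot: [0.008, 1.0, -0.0, -0.005]
ft_force: [-11.6, 1.1, 5.5]
grip_width: 0.017
```

Contact at x=0.532 with the grip front at about 0.562, which is the panel face, so the whole blade is in. I'll relieve the push, settle the feeler onto the sill and release.

>>> {"name": "apply_moves", "arguments": {
  "plan": [0.0015,0,0,0,0,0,0.003,0,0,0,0,0,0.0045,0,0,0,0,0,0.0045,0,0,0,0,0,0.0045,0,0,0,0,0]
}}

```text
clock: 16.82
eef_pos: [0.5322, 0.2111, 0.0307]
tool_rot: [0.008, 1.0, -0.0, -0.0]
ft_force: [-2.9, 1.0, -1.7]
grip_width: 0.017
```

>>> {"name": "apply_moves", "arguments": {
  "plan": [0,0,0.0005,0,0,0,0,0,0.001,0,0,0,0,0,0.001,0,0,0,0,0,0.001,0,0,0]
}}

```text
clock: 17.15
eef_pos: [0.5322, 0.2111, 0.0299]
tool_rot: [0.008, 1.0, 0.0, -0.0]
ft_force: [-4.4, -0.1, 1.4]
grip_width: 0.017
```

>>> {"name": "apply_moves", "arguments": {
  "plan": [0,0,0,0,0,0,0,0,0,0,0,0,0,0,0,0,0,0,0,0,0,0,0,0,0,0,0,0,0,0,0,0,0,0,0,0],
  "grip": 0.05
}}

```text
clock: 17.65
eef_pos: [0.5329, 0.2111, 0.03]
tool_rot: [0.008, 1.0, 0.0, 0.0]
ft_force: [0.5, -0.3, -0.1]
grip_width: 0.0503
```

>>> {"name": "apply_moves", "arguments": {
  "plan": [0,0,-0.01,0,0,0,0,0,-0.025,0,0,0,0,0,-0.045,0,0,0,0.01,0,-0.065,0,0,0,0.025,0,-0.095,0,0,0,0.045,0,-0.13,0,0,0,0.06,0,-0.16,0,0,0,0.06,0,-0.19,0,0,0,0.06,0,-0.2,0,0,0,0.06,0,-0.2,0,0,0]
}}

```text
clock: 18.48
eef_pos: [0.4744, 0.2131, 0.2341]
tool_rot: [0.008, 1.0, 0.002, 0.004]
ft_force: [0.6, 0.9, -0.3]
grip_width: 0.0499
```

Run:
```python
from h import *
o=sensors.get_obs();print(o["clock"],T(o).round(4),o["ft_force"],o["joint_pos"].round(2))
t=cam("wrist");save(t,"w15.png")
s=cam("scene");save(s,"s15.png",(340,140,460,230),6)
```

```text
18.4833 [[-0.9998  0.0166  0.0079  0.4744]
 [ 0.0166  0.9999  0.0034  0.2131]
 [-0.0078  0.0036 -1.      0.2341]
 [ 0.      0.      0.      1.    ]] [ 0.63937885  0.86750418 -0.34907109] [ 0.42  0.27  0.05  1.34 -0.    0.44]
```

View pics/w15.png

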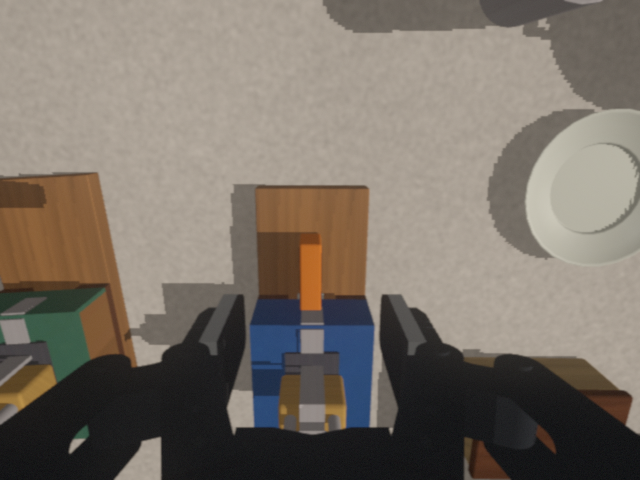

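View pics/s15.png

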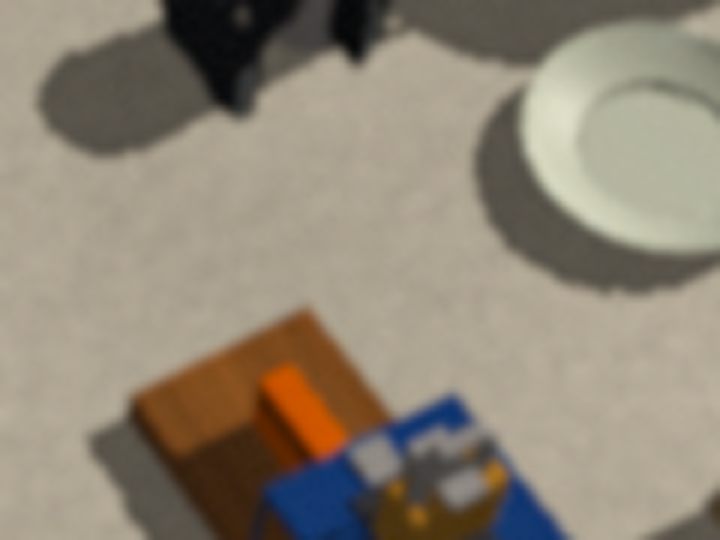

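The feeler lies on blue's sill with its grip against the panel: wrist (311,270), no blade showing. Now I'll check the crown position by projecting the expected point.

Run:
```python
from h import *
a=np.deg2rad(-1.0);d=np.array([np.cos(a),np.sin(a)]);n=np.array([-d[1],d[0]])
C=np.array([.462,.2125])
cr=C+.154*d;print(cr)
for nm,box,sc in(("top",(215,190,265,230),12),("scene",(385,195,445,240),12)):
    c=cam(nm);im=c["pixels"][box[1]:box[3],box[0]:box[2],::-1];im=cv2.resize(im,None,fx=sc,fy=sc,interpolation=cv2.INTER_CUBIC)
    for off in(-.016,0,.016):
        p=proj(c,[*(cr+off*n),.155]);print(nm,p)
        cv2.circle(im,tuple(int(v) for v in (p-np.array(box[:2])+.5)*sc),4,(255,0,255),-1)
    cv2.imwrite(f"pics/{nm}16.png",im)
```

```text
[0.61597655 0.20981233]
top [242.88676383 208.49712965]
top [237.17892244 208.33868762]
top [231.47242081 208.18028277]
scene [411.04486358 216.51449592]
scene [416.45423109 213.7205268 ]
scene [421.82927631 210.94428534]
```

View pics/top16.png

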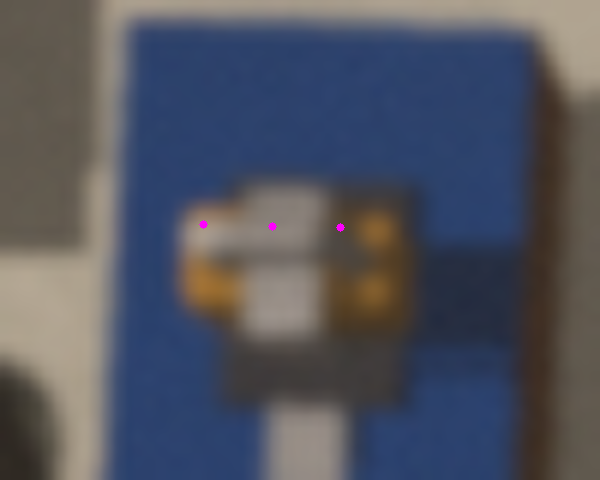

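View pics/scene16.png

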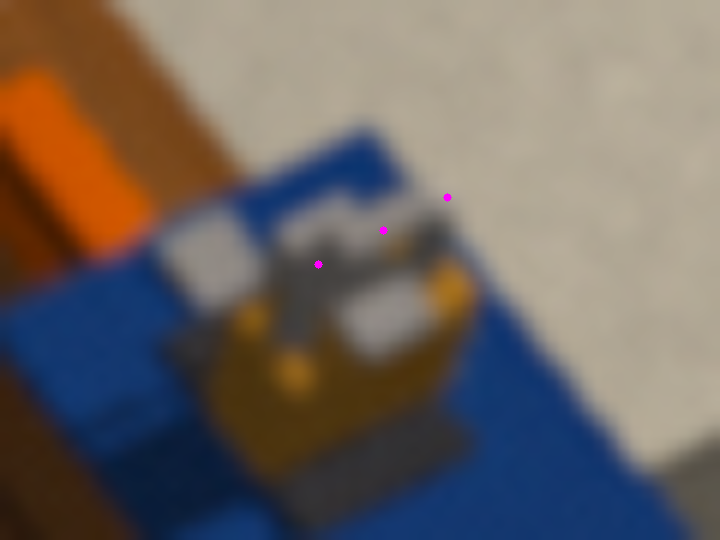

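Run:
```python
from h import *
c=cam("wrist");sc=7;box=(250,340,370,425+10)
im=c["pixels"][box[1]:box[3],box[0]:box[2],::-1];im=cv2.resize(im,None,fx=sc-.4,fy=sc-.4,interpolation=cv2.INTER_CUBIC)
for off in(-.016,0,.016):
    a=np.deg2rad(-1.0);d=np.array([np.cos(a),np.sin(a)]);n=np.array([-d[1],d[0]])
    p=proj(c,[*(np.array([.616,.2098])+off*n),.157]);print(p);cv2.circle(im,tuple(int(v) for v in (p-np.array(box[:2])+.5)*6.6),4,(255,0,255),-1)
cv2.imwrite("pics/w17.png",im);print(sensors.get_obs()["clock"])
```

```text
[288.55832589 472.20263552]
[313.53716462 472.26574211]
[338.5210965  472.32886156]
18.7333
```

View pics/w17.png

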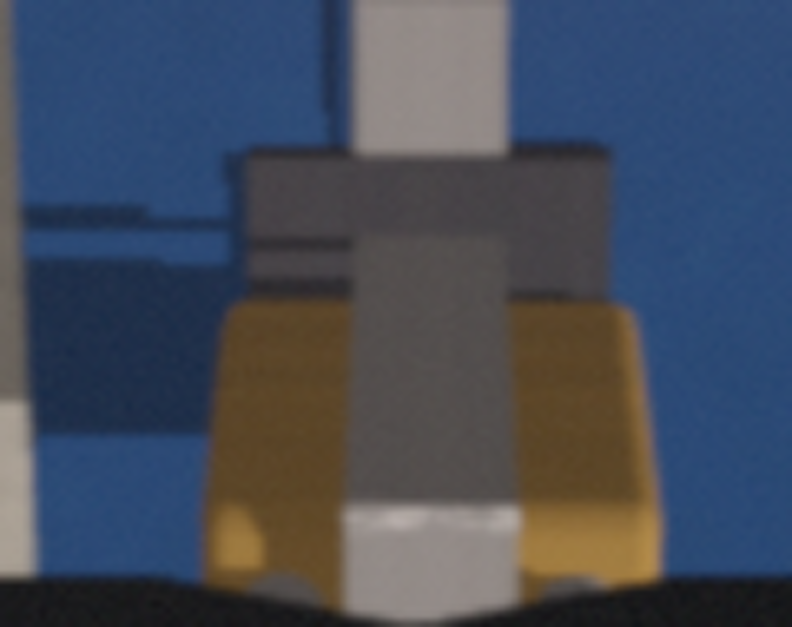

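Run:
```python
from h import *
c=cam("wrist")
print(ray(c,(250+431/6.6-.5,340+507/6.6-.5),.131), "expected box x=4:", .596)
print(ray(c,(250+219/6.6,340+580/6.6),.123),ray(c,(250+660/6.6,340+580/6.6),.123))
o=sensors.get_obs();print(T(o).round(4))
```

```text
[0.59434153 0.21096388 0.131     ] expected box x=4: 0.596
[0.61015445 0.18811843 0.123     ] [0.61084756 0.23595282 0.123     ]
[[-0.9998  0.0171 -0.0038  0.4716]
 [ 0.0171  0.9999 -0.0017  0.2116]
 [ 0.0038 -0.0018 -1.      0.2276]
 [ 0.      0.      0.      1.    ]]
```

>>> {"name": "apply_moves", "arguments": {
  "plan": [-0.01,0,0,0,0,0,-0.03,0,0,0,0,0,-0.06,0,0,0,0,0,-0.09,0,0,0,0,0,-0.115,0,0,0,0,0,-0.133,0.0007,0,0,0,0,-0.1434,0.0007,0.01,0,0,0,-0.1434,0.0007,0.025,0,0,0,-0.1434,0.0007,0.038,0,0,0,-0.1434,0.0007,0.042,0,0,0,-0.1434,0.0007,0.042,0,0,0,-0.1434,0.0007,0.042,0,0,0],
  "grip": 0.0
}}

```text
clock: 19.78
eef_pos: [0.6155, 0.2103, 0.1873]
tool_rot: [0.008, 1.0, -0.0, -0.001]
ft_force: [0.4, 0.5, 0.2]
grip_width: 0.0001
```

Run:
```python
from h import *
o=sensors.get_obs();print(o["clock"],T(o).round(4),o["ft_force"],o["joint_pos"].round(2),o["grip_width"])
s=cam("scene");save(s,"s18.png",(360,150,460,240),7)
t=cam("top");save(t,"t18.png",(210,185,280,275),6)
```

```text
19.7833 [[-9.999e-01  1.660e-02 -1.200e-03  6.155e-01]
 [ 1.660e-02  9.999e-01 -4.000e-04  2.103e-01]
 [ 1.200e-03 -4.000e-04 -1.000e+00  1.873e-01]
 [ 0.000e+00  0.000e+00  0.000e+00  1.000e+00]] [0.40952443 0.45794095 0.23432359] [0.33 0.57 0.38 1.39 0.   0.35] 5.1219631308215636e-05
```

View pics/s18.png

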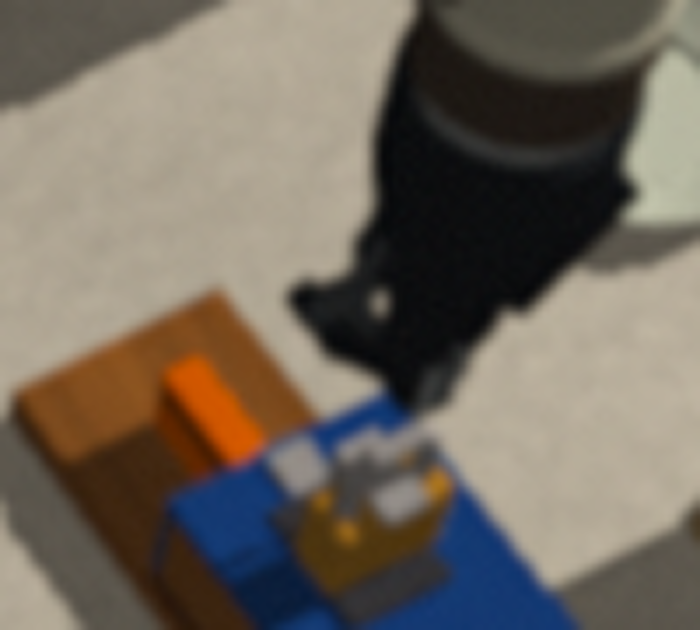

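>>> {"name": "apply_moves", "arguments": {
  "plan": [0,0,0.005,0,0,0,0,0,0.012,0,0,0,0,0,0.018,0,0,0,0,0,0.023,0,0,0,0,0,0.026,0,0,0,0,0,0.026,0,0,0]
}}

```text
clock: 20.38
eef_pos: [0.6152, 0.2102, 0.1604]
tool_rot: [0.008, 1.0, -0.0, -0.001]
ft_force: [-0.1, -0.1, -0.7]
grip_width: 0.0
```

Run:
```python
from h import *
o=sensors.get_obs();print(o["clock"],o["eef_pos"],o["ft_force"])
s=cam("scene");save(s,"s19.png",(390,185,440,230),14);print([proj(s,[.6155,.2103,z]) for z in(.187,.157)])
```

```text
20.3833 [0.61516929 0.21016555 0.16040863] [-0.06277794 -0.0518928  -0.74956586]
[array([418.81379502, 206.39087185]), array([416.64137922, 213.05559344])]
```

View pics/s19.png

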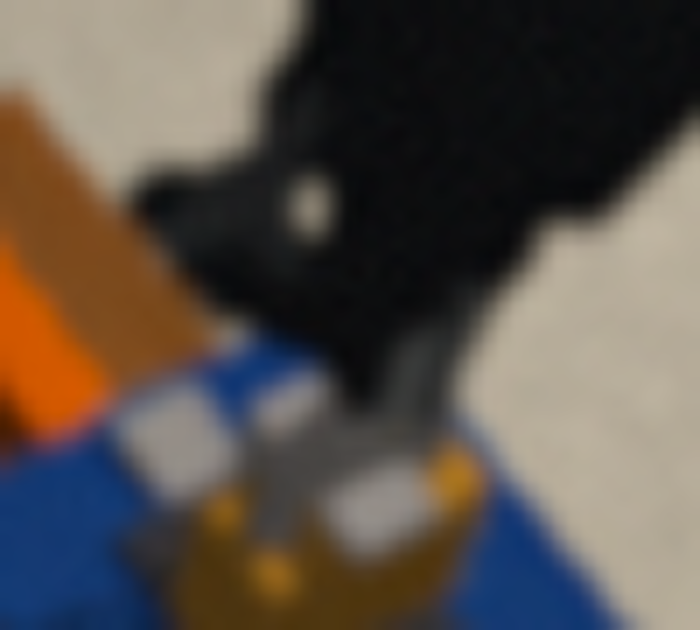

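>>> {"name": "apply_moves", "arguments": {
  "plan": [0,-0.0015,0.002,0,0,0,0,-0.0015,0.004,0,0,0,0,-0.0015,0.006,0,0,0,0,-0.0015,0.008,0,0,0,0,-0.0015,0.008,0,0,0]
}}

```text
clock: 20.85
eef_pos: [0.6161, 0.2088, 0.1538]
tool_rot: [0.008, 1.0, -0.0, 0.0]
ft_force: [0.7, -0.6, 1.2]
grip_width: 0.0002
```

>>> {"name": "apply_moves", "arguments": {
  "plan": [0,0,0.002,0,0,0,0,0,0.004,0,0,0,0,0,0.006,0,0,0,0,0,0.006,0,0,0]
}}

```text
clock: 21.18
eef_pos: [0.6153, 0.2089, 0.1468]
tool_rot: [0.008, 1.0, -0.0, -0.001]
ft_force: [-0.6, -0.9, -1.0]
grip_width: 0.0001
```

>>> {"name": "apply_moves", "arguments": {
  "plan": [0,0,0.001,0,0,0,0,0,0.002,0,0,0,0,0,0.003,0,0,0,0,0,0.0035,0,0,0,0,0,0.0035,0,0,0]
}}

```text
clock: 21.6
eef_pos: [0.6159, 0.209, 0.1454]
tool_rot: [0.008, 1.0, 0.0, 0.0]
ft_force: [-2.5, -0.8, 4.0]
grip_width: -0.0002
```

>>> {"name": "apply_moves", "arguments": {
  "plan": [0,0,0.001,0,0,0,0,0,0.002,0,0,0,0,0,0.003,0,0,0,0,0,0.003,0,0,0]
}}

```text
clock: 21.93
eef_pos: [0.6161, 0.2091, 0.1452]
tool_rot: [0.008, 1.0, 0.001, 0.002]
ft_force: [-5.1, -1.6, 15.4]
grip_width: 0.0002
```

>>> {"name": "apply_moves", "arguments": {
  "plan": [0,0,-0.005,0,0,0,0,0,-0.02,0,0,0,0,0,-0.05,0,0,0,0.03,0,-0.08,0,0,0,0.07,0,-0.1,0,0,0,0.11,0,-0.11,0,0,0,0.15,0,-0.11,0,0,0,0.18,0,-0.11,0,0,0,0.2,0,-0.11,0,0,0,0.2,0,-0.11,0,0,0]
}}

```text
clock: 22.77
eef_pos: [0.412, 0.212, 0.252]
tool_rot: [0.007, 1.0, 0.0, -0.001]
ft_force: [-0.6, 0.1, -0.8]
grip_width: -0.0
```

Run:
```python
from h import *
o=sensors.get_obs();print(o["clock"],o["eef_pos"],o["ft_force"])
s=cam("scene");save(s,"s20.png",(385,195,445,240),12);save(s,"s20f.png")
save(s,"s20g.png",(300,235,360,280),12)
t=cam("top");save(t,"t20.png");save(cam("wrist"),"w20.png")
```

```text
22.7667 [0.41203742 0.21203863 0.25199734] [-0.60812366  0.07325128 -0.82066812]
```

View pics/s20.png

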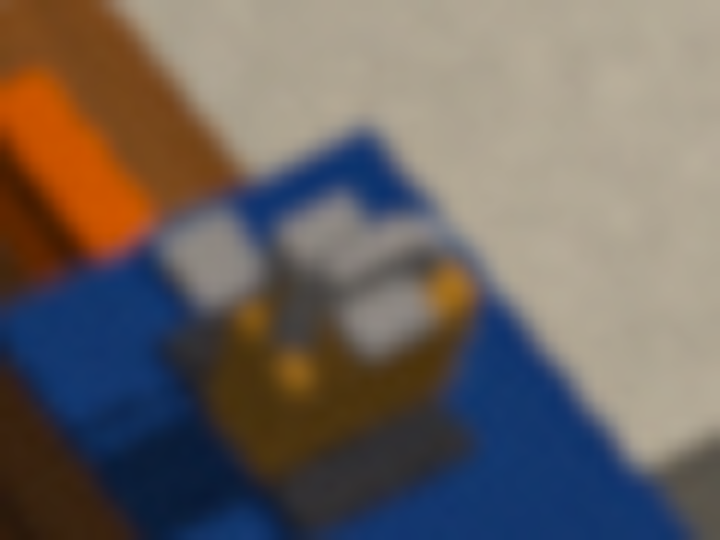

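View pics/s20g.png

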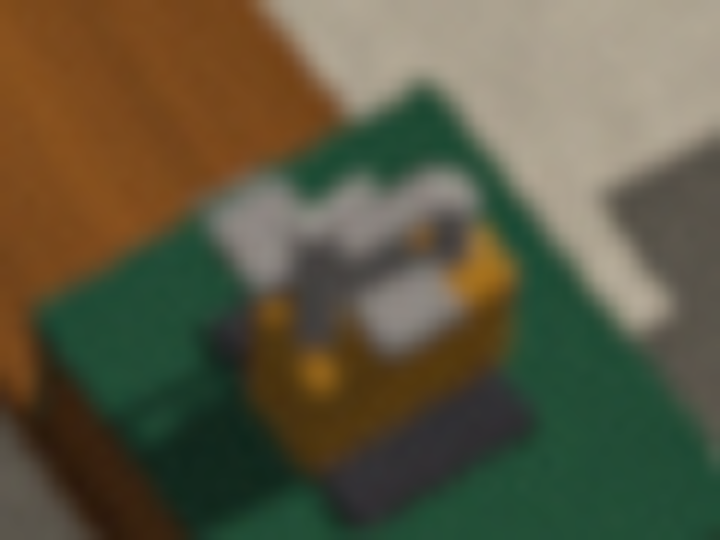

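View pics/t20.png

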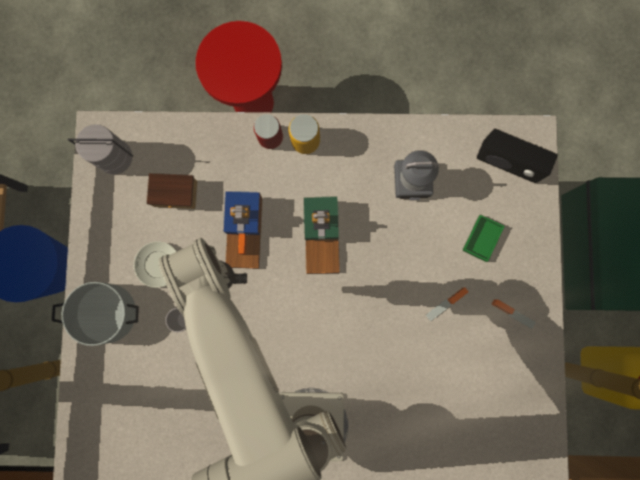

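View pics/w20.png

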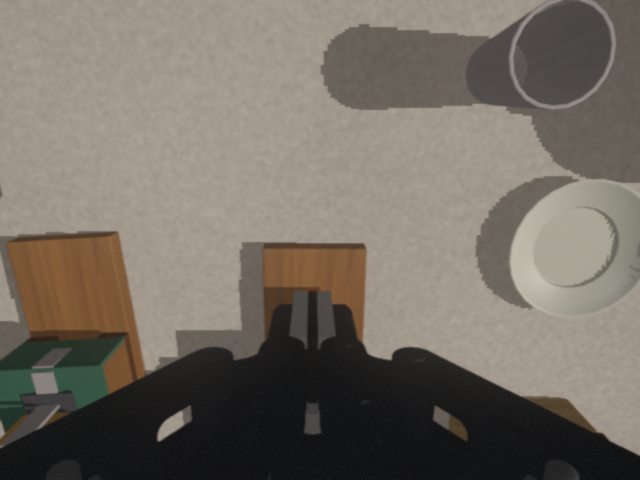

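The blue crown now sits low, close over the padlock body, at (385,250) in its scene crop. The green crown is still high, at (430,195) in its crop. The feeler grip touches the blue panel and the bystanders in view look unmoved, so I'm handing the job in.

Run:
```python
from h import *
print(bot.job_done(),sensors.get_obs()["clock"])
```

```text
the job is handed in; nothing more can be done
the job is handed in; nothing more can be done
```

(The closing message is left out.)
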